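# Hang the electric driver on the spring balancer

### The job

Take the knob of the spring balancer's arm, pull its retracting hook down beside the electric driver standing in its block, and swing the hook in under the driver's wire loop until you feel the loop lightly against the hook's shank (the loop leans one way or the other, so push no more than gently). Take that side pressure off again and ease the hook up without letting it snap, so that it lifts the driver straight out of the block, and let go of the knob with the driver hanging still and the arm back at the top. Do not disturb the things standing near.

Things in the scene. Friction and masses are not known exactly. Their poses are not given: they have to be found in the camera images.
- balancer: Spring balancer, fixed on the bench: round foot (96 mm across, 12 mm thick) with an upright aluminium column (20 mm thick, top 334 mm above the bench). Origin: bench level; the column's axis is at x = +140 mm, y = 0 of this body. The arm swings about the column; hook and knob are 140 mm from its axis, straight above the origin in mid-swing.
- carriage (a joint): How far the arm with its hook is pulled down along the column, m: 0 is fully retracted (top), 0.115 the lowest. A spring pulls it up: about 6 N net at the top, 9 N at 0.1. Let go from below, it flies up; with the driver hung on it, it still rises to the top.
- knob (a point): Middle of the black round grip knob standing upright on the arm's end, straight above the hook: 22 mm across, 31 mm tall (top 15 mm above this point), with a 48 mm flange under it (flange top 16 mm below this point) on which fingertips can push down. The knob turns with the arm and may turn in the grip.
- hook: Steel J-hook of 5 mm wire under the arm's end. Origin: on the arm's centre line, 28 mm straight below point knob. Its frame turns with the arm: x along the arm to the column, z up. Shank wire centre at y = +7 mm, upturned tip at y = -7 to -8 mm; 8.5 mm open between them. Lowest face at z = -57.5 mm, top of the tip at z = -43.5 mm. It gives sideways like a spring, about 3 N per mm.
- hook_throat (a point): Middle of the inside bottom of the hook's bend, on which the loop hangs (52.5 mm below the hook's origin, 80.5 mm below point knob). The arm swings with light friction (about 0.5 N at the knob) and stays where left. It starts with the hook 50 to 70 mm to the balancer's +y side; swinging it towards -y (counter-clockwise from above) carries the hook, tip first, under the driver's loop. Swing stops: 95 mm to +y, 54 mm to -y.
- stand: Grey block, 64 x 64 x 58 mm, fixed on the bench, with a round hole of 36.2 mm, 48 mm deep (floor 10 mm above the bench), in which the driver stands. Origin: centre of its underside. It stands about under the hook's path in mid-swing.
- driver: Electric driver, 35 to 39 mm thick, 120 mm tall without its loop, about 0.27 kg (varies), upright in the block's hole with under 1 mm play. Origin: centre of its flat lower end, which rests on the hole's floor; z up along its axis. A stiff wire loop rises from its head (see point loop_pivot); a push of over 10 N would spoil it.
- loop_pivot (a point): Point on the driver's axis 112 mm above its origin (8 mm under its flat top): the loop (5 mm wire, 59 mm wide) is pivoted here about the driver's x. Its upper bar (40 mm straight, along x) is 38 mm from this point. The loop leans up to 0.45 rad either way (bar up to 17 mm off along y, 34 to 38 mm up); the lean changes each time, is not reported, and yields only to about 13 N.
- magnet_dish: Shallow round steel dish, 72 mm across, 12 mm high; bystander. Origin: centre of the underside.
- solder_spool: Spool, 55 mm across, 42 mm high; bystander. Origin: centre of the underside.
- tape_roll: Roll of black tape, 55 mm across, 19 mm high; bystander. Origin: centre of the underside.

How it is judged:
By the outcome, as a careful person would: the job done as asked, in the order asked, and still so for the second after the job is handed in, with the robot touching nothing.
It also fails if it takes over 61 s, if anything falls off the work surface, if the arm or the gripper's body presses on something with over 40 N, if the wrist force passes 120 N, or if a joint passes its speed limit or range.

### The arm

A 6-joint arm with a two-finger parallel gripper is mounted at the origin on the work surface; the furniture and walls round the work are solid. World frame = base frame: x ahead of the robot, y to its left, z up, the work surface at z = 0. Lengths are in m, angles in rad, forces in N, time in s.
With the tool pointing down it reaches from about 0.275 to 0.725 m from the base axis. Payload 15.9 kg.
Tool frame: the origin (TCP) lies at the very end of the fingers, on their centre line; the grasp point (between the pads) lies 19 mm behind it; z points along the fingers, y is the direction in which the jaws open and shut (so a half turn about z gives the same grasp; the last joint's range is limited). The gripper opens to 85 mm and grips with 20 to 120 N. Pads are 22 mm wide; open, the fingers measure 114 mm over their backs; the gripper's body (76 mm by 85 mm) begins 54 mm behind the grasp point. The pads swing forward as they close: fully open they stand 13 mm farther back than shut.
Start: joints at [-1.141, 0.213, -0.034, 1.323, 0, 1.571], TCP at [0.208, -0.455, 0.231] pointing down, gripper open.
Joint ranges: [-2.98, 2.98], [-0.74, 1.72], [-1.14, 1.35], [-2.1, 2.04], [-1.57, 1.44], [-3.14, 3.14]. Speed limits (rad/s): [1.89, 1.89, 2.39, 2.57, 3.14, 3.14].

### API

Orientations are given as a 3x3 rotation matrix whose columns are the frame's x, y, z axes.
In Python, from plant import monitor, optics, job gives the robot as it stands. The module is installed in compiled form; this text tells all that it offers.
- The arm moves only by the tool move_arm, never from a script. Its argument "increments" is a list of rows, each a list of 7 numbers: the opening, from 0 (shut) to 1 (fully open), then the shift along the tool's x, y, z in units of 200 mm (1.0 is 200 mm), then the turn, a rotation vector about the tool's x, y, z in units of 180 degrees (1.0 is 180 degrees). A call has 1 to 10 rows; each row is the pose to reach, as a shift and turn from the pose commanded when the call began, along the tool's axes at that moment, turning the shorter way round; what a row does not reach only later rows make up. A row lasts 1/12 s, in which the tool goes at most 41.7 mm and 7.16 degrees, less where a joint would pass 70% of its speed; a pose out of reach is approached as far as the arm can. A call with a number of a shift or a turn outside -1 to 1 is refused whole. A call with a gripper value outside its range is refused whole. The fingers move at their own pace and stop on an object; "grip_force" is the grip in N (left out, the last holds). Time passes only in rows, so rows that repeat a pose let the fingers close. It gives the time, the measured TCP pose, the force and the opening at its end, in the units of the state.
- monitor.observe(): the state, without advancing time (a new reading comes with each control period).
- optics.read_camera(name): name is "scene" or "top" or "wrist"; returns (picture, depth): 480x640x3 uint8, red, green, blue; 480x640 float32, m along the optical axis (not along the pixel's ray), 0 where there is no reading.
- optics.calibration(name): a dict with "K" (3x3 intrinsics, pixels), "T" (4x4, takes a point from camera to world coordinates). Camera axes: x right, y down, z forward; pixel columns grow to the right and rows downward; lengths in m; the calibration is good to about 2 mm. A picture is of the moment at which its call begins: read the wrist's pose just before it. calibration takes no time and is no camera call; for the wrist camera it gives the pose at the moment of the call.
- job.hand_in(): hands the job in, once; it reports no verdict.
The state is a dict: "time": time; "joints": joint angles; "dq": joint speeds; "joint_torque": joint torques, N m; "position": TCP position; "tcp_rot": TCP orientation; "contact_force": force on the tool from outside, world axes, zero at the start; "torque": the same for the moment, N m; "gripper_width": opening from 0.0 (shut) to 1.0 (fully open).
Only numpy, scipy, OpenCV 4.12 (cv2) and the standard library are available. Lean on these libraries where they do the work, as an engineer would, in place of code of your own. Each camera call takes 0.05 s, during which the arm holds its last target.

## Working session

There is one attempt and no reset: what is moved stays moved. The work goes in short steps, Python scripts to look and compute and a tool call to move; the robot and the scene stay as the last step left them, time stands still between calls to the robot, and variables do not carry over. Pictures are saved under pics/ and viewed, and the job is handed in when it is done.

Besides the shell and the picture viewer there is one more tool, called after "Call:" as name(argument=value, ...), one argument or row to a line, values as JSON. move_arm: Moves the arm, as the interface text tells. Its arguments: {"type":"object","properties":{"increments":{"type":"array"},"grip_force":{"type":"number"}},"required":["increments"]}

```bash
mkdir -p pics
cat > h.py <<'E'
import numpy as np, cv2
from plant import monitor, optics, job
def snap(n,f):
    p,d=optics.read_camera(n); c=optics.calibration(n)
    cv2.imwrite('pics/'+f+'.png',p[:,:,::-1]); np.savez('pics/'+f+'.npz',p=p,d=d,K=c['K'],T=c['T'])
    return p,d,np.array(c['K']),np.array(c['T'])
def cloud(d,K,T):
    v,u=np.mgrid[0:480,0:640]
    P=np.stack([(u-K[0,2])*d/K[0,0],(v-K[1,2])*d/K[1,1],d],-1)
    return P@T[:3,:3].T+T[:3,3]
E
python3 - <<'E'
from h import *
s=monitor.observe(); print({k:np.round(v,3).tolist() for k,v in s.items()})
for n in ['scene','top']:
    p,d,K,T=snap(n,n+'0'); print(n,K.round(1).tolist(),T.round(3).tolist())
E
```

```text
{'time': 0.0, 'joints': [-1.141, 0.213, -0.035, 1.324, -0.0, 1.571], 'dq': [-0.0, 0.0, -0.0, -0.001, -0.001, -0.001], 'joint_torque': [0.005, -68.616, 48.712, 0.018, 0.0, 0.0], 'position': [0.208, -0.454, 0.231], 'tcp_rot': [[0.909, 0.417, -0.0], [0.417, -0.909, 0.001], [-0.0, -0.001, -1.0]], 'contact_force': [0.556, 0.456, -0.914], 'torque': [-0.064, -0.017, -0.041], 'gripper_width': 0.998}
scene [[540.6, 0.0, 331.5], [0.0, 540.6, 240.9], [0.0, 0.0, 1.0]] [[-0.998, 0.011, -0.057, 0.527], [0.055, 0.5, -0.864, 1.223], [0.019, -0.866, -0.5, 0.646], [0.0, 0.0, 0.0, 1.0]]
top [[616.2, 0.0, 311.1], [0.0, 616.2, 244.0], [0.0, 0.0, 1.0]] [[0.386, -0.9, 0.202, 0.276], [-0.922, -0.378, 0.08, 0.33], [0.005, -0.217, -0.976, 1.122], [0.0, 0.0, 0.0, 1.0]]
```

View pics/scene0.png

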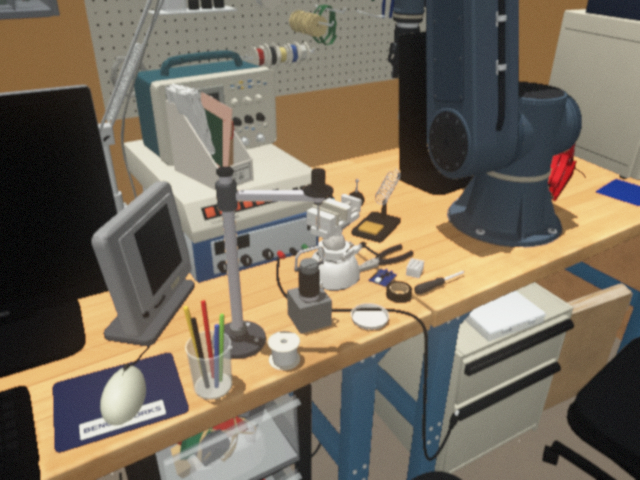

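View pics/top0.png

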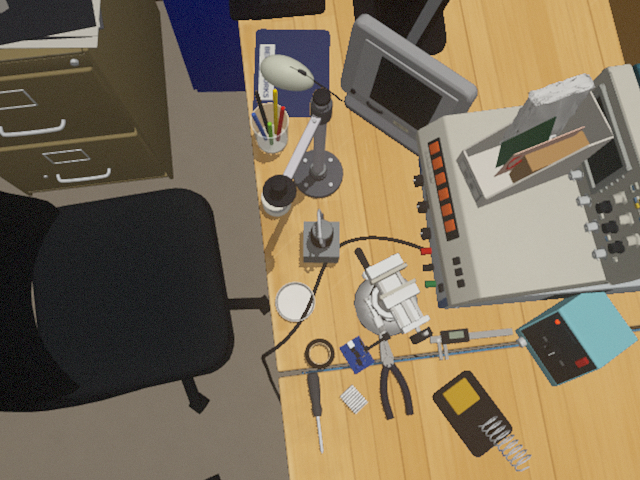

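Run:
```python
from h import *
a=np.load('pics/scene0.npz');b=np.load('pics/top0.npz')
def z(p,r,f):
    y0,y1,x0,x1,s=r; cv2.imwrite(f,cv2.resize(p[y0:y1,x0:x1,::-1],None,fx=s,fy=s,interpolation=cv2.INTER_CUBIC))
z(a['p'],(150,370,210,400,2.7),'pics/z1.png'); z(b['p'],(80,280,230,370,3),'pics/z2.png')
Ca=cloud(a['d'],a['K'],a['T']);Cb=cloud(b['d'],b['K'],b['T'])
for n,C,px in [('s',Ca,[(318,175),(318,183),(318,193),(310,265),(309,280),(309,300),(318,320),(232,260),(228,175),(370,315)]),('t',Cb,[(320,103),(280,183),(280,190),(278,206),(320,213),(320,220),(320,232),(335,255),(308,255),(335,228),(310,228),(295,300),(319,352)])]:
    for u,v in px: print(n,u,v,C[v,u].round(4))
# foreground: points in the region of knob
for n,C in (('s',Ca),('t',Cb)):
    m=(C[...,2]>0.1)&(C[...,2]<0.36)
    pass
```

```text
s 318 175 [0.5006 0.4811 0.3293]
s 318 183 [0.5005 0.4796 0.3157]
s 318 193 [0.5006 0.4873 0.3029]
s 310 265 [0.5113 0.4172 0.1305]
s 309 280 [0.5133 0.4236 0.103 ]
s 309 300 [0.5133 0.4219 0.0578]
s 318 320 [0.4969 0.431  0.0186]
s 232 260 [0.639  0.4711 0.1767]
s 228 175 [0.6338 0.4735 0.3266]
s 370 315 [0.3961 0.4019 0.0052]
t 320 103 [0.6281 0.4598 0.3334]
t 280 183 [0.4994 0.4642 0.3368]
t 280 190 [0.4918 0.4612 0.3321]
t 278 206 [0.4782 0.4599 0.2998]
t 320 213 [0.5294 0.4152 0.1549]
t 320 220 [0.5168 0.4101 0.1619]
t 320 232 [0.4982 0.4024 0.1631]
t 335 255 [0.4937 0.3699 0.0606]
t 308 255 [0.4757 0.4138 0.0585]
t 335 228 [0.5397 0.3886 0.0574]
t 310 228 [0.5221 0.4295 0.059 ]
t 295 300 [0.3994 0.4074 0.0059]
t 319 352 [ 0.3305  0.3314 -0.0008]
```

View pics/z1.png

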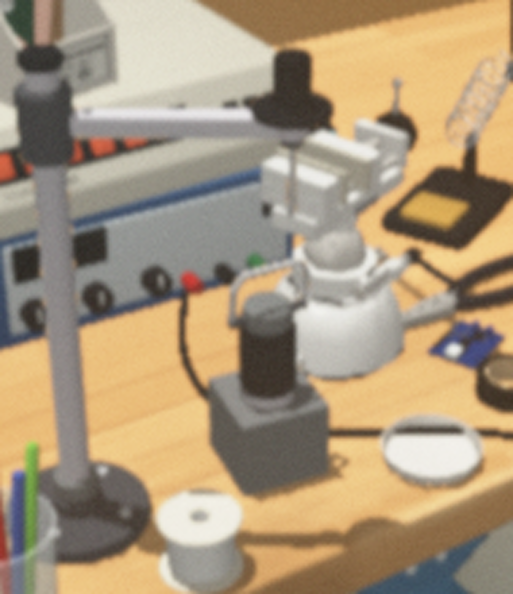

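View pics/z2.png

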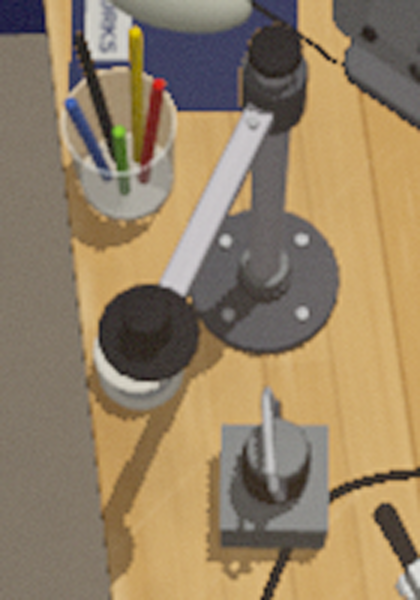

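Run:
```python
from h import *
from scipy.optimize import least_squares
a=np.load('pics/scene0.npz');b=np.load('pics/top0.npz')
Ca=cloud(a['d'],a['K'],a['T']);Cb=cloud(b['d'],b['K'],b['T'])
def cyl(P,R,f,c0):
    r=least_squares(lambda c:np.hypot(P[:,0]-c[0],P[:,1]-c[1])-R,c0,loss='soft_l1',f_scale=.002)
    e=np.abs(r.fun);print(f,r.x.round(4),len(P),'med',np.median(e).round(4)); return r.x
def sel(C,x,y,z):
    m=(abs(C[...,0]-x[0])<x[1])&(abs(C[...,1]-y[0])<y[1])&(C[...,2]>z[0])&(C[...,2]<z[1]);return C[m]
for n,C in (('s',Ca),('t',Cb)):
    for z in ((.05,.12),(.12,.2),(.2,.26)): cyl(sel(C,(.634,.025),(.46,.025),z),.01,n+'col'+str(z),[.634,.46])
    cyl(sel(C,(.5,.02),(.47,.03),(.309,.33)),.011,n+'knob',[.5,.47])
    q=sel(C,(.5,.02),(.465,.03),(.328,.4)); print('knobtop',n,np.median(q[:,2]) if len(q) else 0,q.mean(0))
    q=sel(C,(.5,.03),(.465,.04),(.29,.306)); print('flange',n,np.median(q[:,2]),q.mean(0).round(4))
    q=sel(C,(.51,.05),(.4,.05),(.05,.064)); 
    r=cv2.minAreaRect((q[:,:2]*1000).astype(np.float32));print('stand',n,r,np.median(q[:,2]))
    q=sel(C,(.51,.04),(.4,.05),(.139,.175)); print('loop',n,len(q));
    if len(q)>5:
        for zz in np.arange(.139,.17,.005):
            w=q[(q[:,2]>zz)&(q[:,2]<=zz+.005)]; print(zz.round(3),len(w),w.mean(0).round(4) if len(w) else '',np.ptp(w,axis=0).round(3) if len(w) else '')
    cyl(sel(C,(.51,.035),(.4,.035),(.07,.12)),.0185,n+'drv',[.507,.4])
# height map
C=np.concatenate([Ca.reshape(-1,3),Cb.reshape(-1,3)]);ok=(C[:,2]>0.02)&(C[:,2]<.9)
H=np.zeros((24,26))
for x,y,z in C[ok]:
    i=int((y+.5)/.05);j=int((x+.3)/.05)
    if 0<=i<24 and 0<=j<26: H[i,j]=max(H[i,j],z)
print('cols x',np.arange(-.3,1,.05).round(2))
for i in range(23,-1,-1): print('%5.2f'%(-.5+.05*i),' '.join('%3d'%(h*1000) for h in H[i]))
```

```text
scol(0.05, 0.12) [0.6404 0.4628] 386 med 0.0006
scol(0.12, 0.2) [0.6402 0.4629] 505 med 0.0007
scol(0.2, 0.26) [0.6402 0.4628] 425 med 0.0006
sknob [0.5004 0.4671] 193 med 0.0006
knobtop s 0.33220343557752974 [0.50034111 0.47124181 0.33169743]
flange s 0.30137466278127845 [0.5036 0.4762 0.3003]
stand s ((513.5213012695312, 404.2637023925781), (65.12678527832031, 68.9117431640625), 22.07131004333496) 0.05743687758034932
loop s 125
0.139 16 [0.5091 0.4071 0.1412] [0.052 0.029 0.005]
0.144 11 [0.5139 0.4107 0.1465] [0.052 0.027 0.004]
0.149 15 [0.513  0.4111 0.1513] [0.051 0.029 0.004]
0.154 27 [0.5165 0.4131 0.1569] [0.048 0.03  0.005]
0.159 56 [0.5108 0.4109 0.161 ] [0.039 0.021 0.005]
0.164 0  
0.169 0  
sdrv [0.5134 0.4048] 503 med 0.001
tcol(0.05, 0.12) [0.6401 0.4621] 147 med 0.0003
tcol(0.12, 0.2) [0.6401 0.4621] 210 med 0.0003
tcol(0.2, 0.26) [0.64   0.4622] 142 med 0.0004
tknob [0.5003 0.4672] 70 med 0.0002
knobtop t 0.33419065297148676 [0.49904819 0.46635493 0.3340123 ]
flange t 0.3030846581254185 [0.4988 0.465  0.3028]
stand t ((512.7354125976562, 403.4927978515625), (65.1476
[... 2544 characters left out ...]
  76  78  32 475 493 495 483 495 495 202
-0.25 123 121  94   0   0   0   0   0   0   0   0   0   0   0 443 455 448 492 493 475 492 490 462   0   0   0
-0.30  93   0   0   0   0   0   0   0  34  34   0   0   0   0 471 457 457 385 483 486 486   0   0   0   0   0
-0.35   0   0   0   0   0   0   0   0  30   0   0   0   0   0 468 468 464 479 477 470   0   0   0   0   0   0
-0.40   0   0   0   0   0   0   0   0   0   0   0 449 438   0 465 476 478 478   0   0   0   0   0   0   0   0
-0.45 326   0   0   0   0   0   0   0   0 476 476 473 441 471 473 474 223   0   0   0   0   0   0   0   0   0
-0.50 476   0   0   0   0   0   0   0   0 404 466 467 469 470 223   0   0   0   0   0   0   0   0   0   0   0
```

Run:
```python
from h import *
a=np.load('pics/scene0.npz')
Ca=cloud(a['d'],a['K'],a['T'])
cv2.imwrite('pics/z3.png',cv2.resize(a['p'][0:260,360:600,::-1],None,fx=2.3,fy=2.3))
for v in range(5,200,20):
  print(v,[ (u,*(Ca[v,u]*1000).astype(int)) for u in (385,400,415,430,450,480)])
q=np.load('pics/top0.npz');C=cloud(q['d'],q['K'],q['T'])
m=(Ca[...,2]>.15)&(Ca[...,2]<.17)&(abs(Ca[...,0]-.5)<.04)&(abs(Ca[...,1]-.41)<.04)
for n,X in(('s',Ca),('t',C)):
  m=(X[...,2]>.1585)&(X[...,2]<.17)&(abs(X[...,0]-.51)<.04)&(abs(X[...,1]-.41)<.04)
  P=X[m]; c=P.mean(0); w=np.linalg.svd(P[:,:2]-c[:2])[2][0]; print(n,c,np.degrees(np.arctan2(w[1],w[0])),np.ptp((P[:,:2]-c[:2])@w))
```

```text
5 [(385, np.int64(270), np.int64(-499), np.int64(452)), (400, np.int64(238), np.int64(-426), np.int64(461)), (415, np.int64(197), np.int64(-416), np.int64(463)), (430, np.int64(246), np.int64(-11), np.int64(508)), (450, np.int64(220), np.int64(51), np.int64(516)), (480, np.int64(173), np.int64(100), np.int64(522))]
25 [(385, np.int64(264), np.int64(-514), np.int64(395)), (400, np.int64(233), np.int64(-431), np.int64(407)), (415, np.int64(189), np.int64(-430), np.int64(408)), (430, np.int64(243), np.int64(-6), np.int64(469)), (450, np.int64(216), np.int64(56), np.int64(479)), (480, np.int64(169), np.int64(103), np.int64(486))]
45 [(385, np.int64(260), np.int64(-516), np.int64(336)), (400, np.int64(280), np.int64(-144), np.int64(403)), (415, np.int64(243), np.int64(-144), np.int64(403)), (430, np.int64(240), np.int64(-1), np.int64(429)), (450, np.int64(212), np.int64(61), np.int64(440)), (480, np.int64(165), np.int64(109), np.int64(449))]
65 [(385, np.int64(254), np.int64(-525), np.int64(274)), (400, np.int64(276), np.int64(-143), np.int64(356)), (415, np.int64(238), np.int64(-145), np
[... 1519 characters left out ...]
t64(-110), np.int64(104)), (415, np.int64(217), np.int64(-123), np.int64(99)), (430, np.int64(133), np.int64(-293), np.int64(30)), (450, np.int64(192), np.int64(110), np.int64(193)), (480, np.int64(138), np.int64(148), np.int64(209))]
185 [(385, np.int64(278), np.int64(-220), np.int64(-2)), (400, np.int64(235), np.int64(-214), np.int64(0)), (415, np.int64(194), np.int64(-200), np.int64(6)), (430, np.int64(157), np.int64(-173), np.int64(18)), (450, np.int64(101), np.int64(-167), np.int64(20)), (480, np.int64(83), np.int64(19), np.int64(104))]
s [0.51108072 0.41105996 0.16063599] 24.619823726272713 0.04524854997824568
t [0.51007012 0.40842715 0.16248221] -154.0541688420596 0.051763901967549875
```

View pics/z3.png

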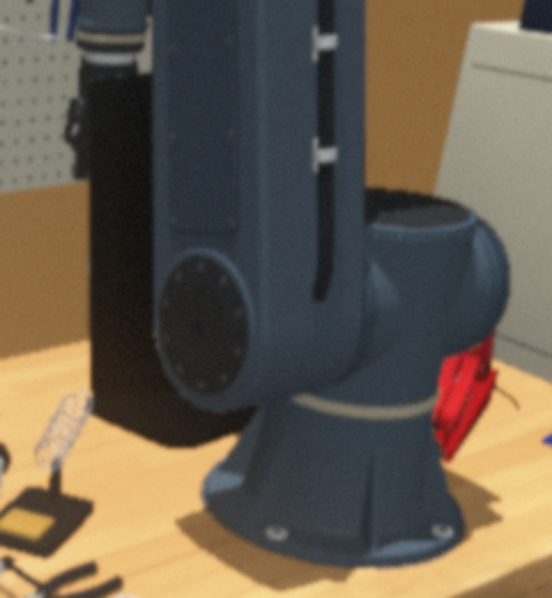

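```bash
cat >> h.py <<'E'
from scipy.spatial.transform import Rotation as Ro
def inc(p,psi,R=None,p0=None,show=True):
    s=monitor.observe(); R=np.array(s['tcp_rot']) if R is None else R; p0=np.array(s['position']) if p0 is None else p0
    c,q=np.cos(np.radians(psi)),np.sin(np.radians(psi))
    G=np.array([[c,q,0],[q,-c,0],[0,0,-1]])
    d=R.T@(np.array(p)-p0)/.2; r=Ro.from_matrix(R.T@G).as_rotvec()/np.pi
    if show: print('inc',d.round(4).tolist(),r.round(4).tolist())
    return G
E
python3 -c "
from h import *
G=inc([.17,-.37,.50],24.6)
inc([.41,-.11,.50],75,G,np.array([.17,-.37,.5]))
G=inc([.41,-.11,.50],75,show=False)
inc([.36,.33,.46],133,G,np.array([.41,-.11,.5]))
"
```

```text
inc [0.0019, -0.4639, -1.3452] [-0.0003, 0.0, 0.0001]
inc [1.6322, -0.6825, 0.0] [0.0, 0.0, -0.28]
inc [2.0603, -0.8109, 0.2] [0.0, 0.0, -0.3222]
```

Call:
move_arm(
  increments=[
    [1,0,-0.2,-0.5,0,0,0],
    [1,0,-0.46,-1,0,0,0],
    [1,0,-0.46,-1,0,0,0],
    [1,0,-0.46,-1,0,0,0],
    [1,0,-0.46,-1,0,0,0],
    [1,0,-0.46,-1,0,0,0],
  ],
)

```text
time: 0.6
position: [0.1693, -0.3694, 0.4364]
tcp_rot: [[0.909, 0.417, 0.002], [0.417, -0.909, -0.005], [-0.0, 0.006, -1.0]]
contact_force: [-0.0, -0.8, -0.4]
gripper_width: 0.999
```

Call:
move_arm(
  increments=[
    [1,0,0,-0.2,0,0,0],
    [1,0,0,-0.36,0,0,0],
    [1,0.2,-0.08,-0.36,0,0,-0.04],
    [1,0.4,-0.16,-0.36,0,0,-0.08],
    [1,0.6,-0.24,-0.36,0,0,-0.12],
    [1,0.8,-0.32,-0.36,0,0,-0.14],
    [1,0.8,-0.32,-0.36,0,0,-0.14],
    [1,0.8,-0.32,-0.36,0,0,-0.14],
  ],
)

```text
time: 1.27
position: [0.2902, -0.2443, 0.5032]
tcp_rot: [[0.642, 0.767, -0.0], [0.767, -0.642, 0.0], [0.0, -0.0, -1.0]]
contact_force: [-0.9, -0.5, 0.8]
gripper_width: 0.999
```

```bash
python3 -c "
from h import *
s=monitor.observe();print(s['time'],s['position'],np.round(s['joints'],3),s['contact_force'])
G=inc([.41,-.11,.50],75)
"
```

```text
1.2667 [ 0.29022213 -0.24425724  0.50317854] [-0.7    0.115  0.569  2.026  0.     1.567] [-0.90974729 -0.49692904  0.83883287]
inc [0.8991, 0.0287, 0.0161] [-0.0001, -0.0001, -0.1384]
```

Call:
move_arm(
  increments=[
    [1,0.2,0.01,0.02,0,0,-0.035],
    [1,0.4,0.02,0.04,0,0,-0.07],
    [1,0.6,0.02,0.06,0,0,-0.1],
    [1,0.8,0.03,0.08,0,0,-0.13],
    [1,0.9,0.03,0.1,0,0,-0.14],
    [1,0.9,0.03,0.1,0,0,-0.14],
    [1,0.9,0.03,0.1,0,0,-0.14],
  ],
)

```text
time: 1.85
position: [0.4096, -0.1127, 0.4828]
tcp_rot: [[0.258, 0.966, -0.001], [0.966, -0.258, 0.0], [-0.0, -0.001, -1.0]]
contact_force: [-0.4, 0.8, 0.1]
gripper_width: 1.0
```

```bash
python3 -c "
from h import *
s=monitor.observe();print(s['time'],s['position'],np.round(s['joints'],3),s['contact_force'])
G=inc([.41,.11,.46],104)
inc([.36,.33,.44],133,G,np.array([.41,.11,.46]))
"
```

```text
1.85 [ 0.40960084 -0.11268646  0.48276808] [-0.268  0.189  0.598  1.982 -0.     1.564] [-0.38947668  0.83857196  0.05409858]
inc [1.0762, -0.2855, 0.1139] [-0.0005, -0.0, -0.1609]
inc [1.1278, 0.0235, 0.1] [0.0, 0.0, -0.1611]
```

Call:
move_arm(
  increments=[
    [1,0.2,0,0.02,0,0,-0.035],
    [1,0.4,0,0.04,0,0,-0.07],
    [1,0.6,-0.01,0.06,0,0,-0.1],
    [1,0.8,-0.01,0.08,0,0,-0.13],
    [1,1,-0.02,0.1,0,0,-0.16],
    [1,1,-0.02,0.1,0,0,-0.16],
    [1,1,-0.02,0.1,0,0,-0.16],
  ],
)

```text
time: 2.43
position: [0.4574, 0.0818, 0.463]
tcp_rot: [[-0.239, 0.971, -0.001], [0.971, 0.239, -0.0], [-0.0, -0.001, -1.0]]
contact_force: [0.5, -1.1, 0.3]
gripper_width: 1.0
```

```bash
python3 -c "
from h import *
s=monitor.observe();print(s['time'],s['position'],np.round(s['joints'],3),s['contact_force'])
G=inc([.42,.33,.42],133)
inc([.5003,.4671,.40],133,G,np.array([.42,.33,.42]))
"
```

```text
2.4333 [0.45737366 0.08183939 0.46303268] [ 0.177  0.256  0.628  1.944 -0.     1.506] [ 0.49981127 -1.11954391  0.29459178]
inc [1.2495, 0.1159, 0.2148] [-0.0003, -0.0, -0.1619]
inc [0.2275, 0.7611, 0.1] [0.0, 0.0, 0.0]
```

Call:
move_arm(
  increments=[
    [1,0.2,0.02,0.04,0,0,-0.035],
    [1,0.4,0.04,0.08,0,0,-0.07],
    [1,0.6,0.06,0.12,0,0,-0.1],
    [1,0.8,0.08,0.16,0,0,-0.13],
    [1,1,0.1,0.2,0,0,-0.16],
    [1,1,0.1,0.2,0,0,-0.16],
    [1,1,0.1,0.2,0,0,-0.16],
  ],
)

```text
time: 3.02
position: [0.4292, 0.2802, 0.4231]
tcp_rot: [[-0.676, 0.736, -0.0], [0.736, 0.676, -0.001], [-0.0, -0.001, -1.0]]
contact_force: [-0.3, 0.2, 0.4]
gripper_width: 1.0
```

```bash
python3 -c "
from h import *
s=monitor.observe();print(s['time'],s['position'],np.round(s['joints'],3),s['contact_force'])
inc([.5003,.4671,.39],133)
"
```

```text
3.0167 [0.42924283 0.28016038 0.42307412] [ 0.579  0.323  0.608  1.856 -0.     1.406] [-0.30018859  0.19470327  0.44577503]
inc [0.4481, 0.8941, 0.1645] [-0.0003, 0.0001, -0.0024]
```

Call:
move_arm(
  increments=[
    [1,0.1,0.2,0.04,0,0,0],
    [1,0.2,0.4,0.08,0,0,0],
    [1,0.3,0.6,0.12,0,0,0],
    [1,0.4,0.8,0.15,0,0,0],
    [1,0.448,0.894,0.165,0,0,-0.002],
    [1,0.448,0.894,0.165,0,0,-0.002],
    [1,0.448,0.894,0.165,0,0,-0.002],
  ],
)

```text
time: 3.6
position: [0.5068, 0.4725, 0.3557]
tcp_rot: [[-0.679, 0.734, 0.024], [0.734, 0.679, 0.022], [0.0, 0.032, -0.999]]
contact_force: [1.6, 0.5, -1.6]
gripper_width: 0.998
```

Run:
```python
from h import *
s=monitor.observe();print(s['time'],s['position'],np.round(s['joints'],3),s['contact_force'])
p,d,K,T=snap('wrist','w1'); C=cloud(d,K,T)
s=monitor.observe()
m=(abs(C[...,0]-.5)<.04)&(abs(C[...,1]-.467)<.04)&(C[...,2]>.325)&(C[...,2]<.345)
v,u=np.where(m);print(m.sum(),C[m].mean(0) if m.any() else '', (u.mean(),v.mean()) if m.any() else '')
inc([.5003,.4671,.3045],133)
```

```text
3.6 [0.50682266 0.47252539 0.35566959] [0.75  0.848 1.345 2.036 0.    1.574] [ 1.64507096  0.50022991 -1.62783213]
1668 [0.49949096 0.46896187 0.33620155] (np.float64(298.23081534772183), np.float64(279.6474820143885))
inc [0.0077, -0.053, 0.2767] [0.0128, 0.0001, -0.0013]
```

View pics/w1.png

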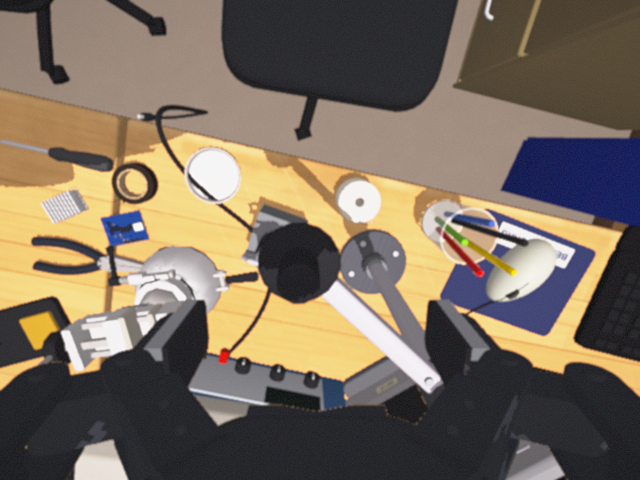

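Call:
move_arm(
  increments=[
    [1,0.003,-0.025,0.03,0.006,0,0],
    [1,0.008,-0.053,0.1,0.0128,0,0],
    [1,0.008,-0.053,0.13,0.0128,0,0],
    [1,0.008,-0.053,0.13,0.0128,0,0],
  ],
)

```text
time: 3.98
position: [0.4997, 0.4654, 0.3409]
tcp_rot: [[-0.679, 0.735, 0.009], [0.735, 0.678, 0.008], [-0.0, 0.012, -1.0]]
contact_force: [-0.0, -0.6, 0.6]
gripper_width: 1.0
```

Run:
```python
from h import *
s=monitor.observe();print(s['time'],s['position'],np.round(s['joints'],3),s['contact_force'],s['tcp_rot'])
inc([.5003,.4671,.3055],133)
```

```text
3.9833 [0.49969152 0.46540253 0.34090347] [ 0.75   0.748  1.096  1.907 -0.     1.575] [-0.00403509 -0.57799871  0.58947679] [[-6.78506019e-01  7.34537317e-01  9.19306805e-03]
 [ 7.34594746e-01  6.78459209e-01  7.97880473e-03]
 [-3.76391853e-04  1.21668465e-02 -9.99925910e-01]]
inc [0.0042, 0.0058, 0.1771] [0.0039, 0.0001, -0.0015]
```

Call:
move_arm(
  increments=[
    [1,0.002,0.003,0.06,0.0039,0,0],
    [1,0.004,0.006,0.12,0.0039,0,0],
    [1,0.004,0.006,0.15,0.0039,0,0],
    [1,0.004,0.006,0.15,0.0039,0,0],
  ],
)

```text
time: 4.32
position: [0.5, 0.4681, 0.3108]
tcp_rot: [[-0.68, 0.734, 0.0], [0.734, 0.68, -0.0], [-0.0, -0.0, -1.0]]
contact_force: [0.1, 0.4, 1.0]
gripper_width: 1.001
```

Run:
```python
from h import *
s=monitor.observe();print(s['time'],s['position'],np.round(s['joints'],3),s['contact_force'],s['tcp_rot'])
inc([.5003,.4671,.3055],133)
p,d,K,T=snap('wrist','w2'); C=cloud(d,K,T)
m=(abs(C[...,0]-.5)<.02)&(abs(C[...,1]-.467)<.02)&(C[...,2]>.328)&(C[...,2]<.345)
v,u=np.where(m);print(m.sum(),C[m].mean(0) if m.any() else '',np.ptp(C[m],axis=0))
```

```text
4.3167 [0.49997084 0.46814344 0.31078453] [ 0.753  0.713  0.945  1.803 -0.     1.576] [0.10430765 0.44573437 1.03969657] [[-6.79508303e-01  7.33667816e-01  4.29111044e-05]
 [ 7.33667791e-01  6.79508294e-01 -2.25841262e-04]
 [-1.94850917e-04 -1.21978518e-04 -9.99999974e-01]]
inc [-0.0049, -0.0023, 0.0264] [-0.0, 0.0001, -0.0011]
2606 [0.49865837 0.46962661 0.33309376] [0.02148288 0.02169522 0.00716837]
```

View pics/w2.png

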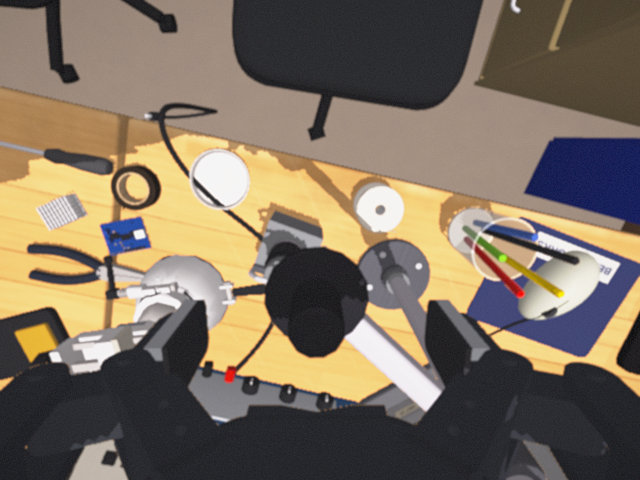

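Call:
move_arm(
  increments=[
    [1,-0.004,-0.001,0.02,0,0,0],
    [1,-0.004,-0.001,0.02,0,0,0],
    [0,-0.004,-0.001,0.02,0,0,0],
    [0,-0.004,-0.001,0.02,0,0,0],
    [0,-0.004,-0.001,0.02,0,0,0],
    [0,-0.004,-0.001,0.02,0,0,0],
    [0,-0.004,-0.001,0.02,0,0,0],
    [0,-0.004,-0.001,0.02,0,0,0],
  ],
  grip_force=40,
)

```text
time: 5.03
position: [0.4989, 0.4694, 0.3054]
tcp_rot: [[-0.682, 0.731, -0.002], [0.731, 0.682, -0.001], [0.0, -0.002, -1.0]]
contact_force: [-0.4, -0.5, 0.9]
gripper_width: 0.246
```

Run:
```python
from h import *
s=monitor.observe();print(s['time'],s['position'],np.round(s['joints'],3),s['contact_force'],s['torque'],s['gripper_width'])
```

```text
5.0333 [0.49886438 0.46940685 0.30541877] [0.755 0.707 0.92  1.786 0.    1.575] [-0.44476075 -0.48700052  0.9449302 ] [-0.03881216  0.03826468 -0.00351368] 0.2455568254721901
```

Call:
move_arm(
  increments=[
    [0,0,0,0.04,0,0,0],
    [0,0,0,0.09,0,0,0],
    [0,0,0,0.14,0,0,0],
    [0,0,0,0.19,0,0,0],
    [0,0,0,0.24,0,0,0],
    [0,0,0,0.3,0,0,0],
    [0,0,0,0.35,0,0,0],
    [0,0,0,0.4,0,0,0],
    [0,0,0,0.45,0,0,0],
    [0,0,0,0.48,0,0,0],
  ],
)

```text
time: 5.87
position: [0.4983, 0.4695, 0.2092]
tcp_rot: [[-0.682, 0.731, -0.002], [0.731, 0.682, -0.001], [0.001, -0.002, -1.0]]
contact_force: [-4.7, -0.3, 9.9]
gripper_width: 0.243
```

Call:
move_arm(
  increments=[
    [0,0,0,0,0,0,0],
    [0,0,0,0,0,0,0],
    [0,0,0,0,0,0,0],
  ],
)

```text
time: 6.12
position: [0.4985, 0.4695, 0.21]
tcp_rot: [[-0.682, 0.731, -0.002], [0.731, 0.682, -0.0], [0.001, -0.001, -1.0]]
contact_force: [-3.8, -1.1, 8.6]
gripper_width: 0.243
```

Run:
```python
from h import *
s=monitor.observe();print(s['time'],s['position'],np.round(s['joints'],3),s['contact_force'],s['torque'],s['gripper_width'])
p,d,K,T=snap('scene','s1'); C=cloud(d,K,T)
cv2.imwrite('pics/z4.png',cv2.resize(p[130:350,210:400,::-1],None,fx=2.7,fy=2.7,interpolation=cv2.INTER_CUBIC))
snap('wrist','w3')
```

```text
6.1167 [0.49847768 0.46949986 0.20999133] [7.550e-01 6.340e-01 5.430e-01 1.481e+00 1.000e-03 1.575e+00] [-3.79804341 -1.05246953  8.63440928] [-0.08720385  0.74961537 -0.0272608 ] 0.24296519609645179
```

View pics/z4.png

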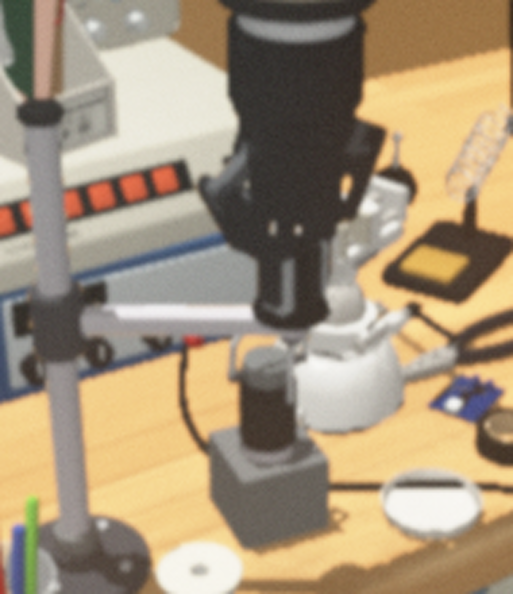

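Run:
```python
from h import *
for f in ('scene0','s1'):
    a=np.load('pics/%s.npz'%f);C=cloud(a['d'],a['K'],a['T'])
    for lo,hi in ((.54,.57),(.57,.6)):
        m=(C[...,0]>lo)&(C[...,0]<hi)&(abs(C[...,1]-.47)<.03)&(C[...,2]>.17)&(C[...,2]<.33)
        P=C[m];print(f,lo,m.sum(),P.mean(0).round(4),np.percentile(P[:,2],[2,50,98]).round(4))
    m=(abs(C[...,0]-.5)<.012)&(abs(C[...,1]-.465)<.03)&(C[...,2]>.12)&(C[...,2]<.35)
    P=C[m]; print(np.histogram(P[:,2],np.arange(.12,.34,.005)))
    # hook pixels: below flange
    L=.275 if f=='scene0' else .18
    m=(abs(C[...,0]-.5)<.03)&(abs(C[...,1]-.465)<.03)&(C[...,2]>L-.06)&(C[...,2]<L)
    P=C[m];print('hook',len(P),P.mean(0) if len(P) else '',P[:,2].min() if len(P) else '')
```

```text
scene0 0.54 209 [0.555  0.4707 0.2921] [0.2842 0.2927 0.2976]
scene0 0.57 220 [0.5847 0.47   0.292 ] [0.2837 0.2927 0.2978]
(array([  0,   0,   0,   0,   0,   0,   0,   0,   0,   0,   0,   0,   0,
         0,   0,   0,   0,   0,   0,   0,   0,   0,   3,   7,  13,  12,
        11,  11,  12,  11,   7,  12,  18,  42,   5,  27, 113,  45,  49,
        44,  48,  45,  81,   0]), array([0.12 , 0.125, 0.13 , 0.135, 0.14 , 0.145, 0.15 , 0.155, 0.16 ,
       0.165, 0.17 , 0.175, 0.18 , 0.185, 0.19 , 0.195, 0.2  , 0.205,
       0.21 , 0.215, 0.22 , 0.225, 0.23 , 0.235, 0.24 , 0.245, 0.25 ,
       0.255, 0.26 , 0.265, 0.27 , 0.275, 0.28 , 0.285, 0.29 , 0.295,
       0.3  , 0.305, 0.31 , 0.315, 0.32 , 0.325, 0.33 , 0.335, 0.34 ]))
hook 87 [0.50035215 0.47353465 0.25413908] 0.23297001762861969
s1 0.54 207 [0.5545 0.4719 0.2017] [0.1891 0.2    0.2781]
s1 0.57 209 [0.5849 0.4695 0.1976] [0.1886 0.1992 0.2033]
(array([ 0,  0,  0,  0,  6,  7,  8,  7,  9, 11, 10,  7, 11, 10, 31,  0, 21,
       90, 30, 42, 39, 41, 41, 71, 44, 34, 33, 41, 35, 26, 18, 43, 26, 33,
       40, 34, 35, 41, 41, 61, 44, 30,  8,  0]), array([0.12 , 0.125, 0.13 , 0.135, 0.14 , 0.145, 0.15 , 0.155, 0.16 ,
       0.165, 0.17 , 0.175, 0.18 , 0.185, 0.19 , 0.195, 0.2  , 0.205,
       0.21 , 0.215, 0.22 , 0.225, 0.23 , 0.235, 0.24 , 0.245, 0.25 ,
       0.255, 0.26 , 0.265, 0.27 , 0.275, 0.28 , 0.285, 0.29 , 0.295,
       0.3  , 0.305, 0.31 , 0.315, 0.32 , 0.325, 0.33 , 0.335, 0.34 ]))
hook 65 [0.50096173 0.47448179 0.16107793] 0.14034432519698536
```

View pics/w3.png

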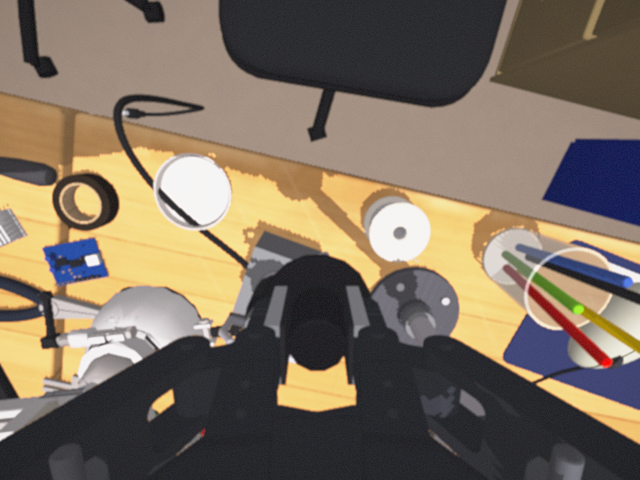

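```bash
cat >> h.py <<'E'
COL=np.array([.6383,.4649]);RK=.1399
def arc(dths,dz=0,n=None,corr=0.0):
    # dths: deg increments from current; current angle by measured tcp yaw (psi=133.0 at 178.1)
    s=monitor.observe();R=np.array(s['tcp_rot']);p0=np.array(s['position'])
    psi=np.degrees(np.arctan2(R[1,0],R[0,0])); th0=np.degrees(np.arctan2(p0[1]-COL[1],p0[0]-COL[0]))%360
    r0=np.hypot(*(p0[:2]-COL)); print('psi',psi.round(2),'th',th0.round(2),'r',r0.round(4),'z',p0[2].round(4))
    for k,dt in enumerate(dths):
        f=(k+1)/len(dths); a=np.radians(th0+dt); r=r0+corr*f
        t=np.array([COL[0]+r*np.cos(a),COL[1]+r*np.sin(a),p0[2]+dz*f])
        d=R.T@(t-p0)/.2
        print([0]+d.round(4).tolist()+[0,0,round(-dt/180,4)])
def rf():
    s=monitor.observe();p=np.array(s['position'])[:2]-COL;u=p/np.hypot(*p);t=np.array([-u[1],u[0]])
    F=np.array(s['contact_force']);print('t',round(s['time'],2),'rad(out)',(F[:2]@u).round(2),'tan(ccw)',(F[:2]@t).round(2),'z',F[2].round(2),'tq',np.round(s['torque'],2))
E
python3 -c "
from h import *
rf();arc([1,2.5,4,5.5,7,9,11,13,14.5,15],dz=-.0034)"
```

```text
t 6.22 rad(out) 5.22 tan(ccw) 0.99 z 7.91 tq [-0.04  0.8  -0.03]
psi 133.01 th 178.12 r 0.1399 z 0.2101
[0, -0.0087, -0.0085, 0.0017, 0, 0, -0.0056]
[0, -0.0221, -0.0211, 0.0034, 0, 0, -0.0139]
[0, -0.0358, -0.0332, 0.0051, 0, 0, -0.0222]
[0, -0.0498, -0.045, 0.0068, 0, 0, -0.0306]
[0, -0.0641, -0.0565, 0.0085, 0, 0, -0.0389]
[0, -0.0836, -0.0711, 0.0102, 0, 0, -0.05]
[0, -0.1036, -0.0851, 0.0119, 0, 0, -0.0611]
[0, -0.1241, -0.0983, 0.0136, 0, 0, -0.0722]
[0, -0.1398, -0.1078, 0.0153, 0, 0, -0.0806]
[0, -0.1451, -0.1109, 0.017, 0, 0, -0.0833]
```

Call:
move_arm(
  increments=[
    [0,-0.009,-0.0085,0.002,0,0,-0.0056],
    [0,-0.022,-0.021,0.004,0,0,-0.014],
    [0,-0.036,-0.033,0.006,0,0,-0.022],
    [0,-0.05,-0.045,0.008,0,0,-0.0306],
    [0,-0.064,-0.0565,0.01,0,0,-0.039],
    [0,-0.0836,-0.071,0.012,0,0,-0.05],
    [0,-0.1036,-0.085,0.014,0,0,-0.061],
    [0,-0.124,-0.098,0.016,0,0,-0.072],
    [0,-0.14,-0.108,0.017,0,0,-0.08],
    [0,-0.145,-0.111,0.018,0,0,-0.083],
  ],
)

```text
time: 7.05
position: [0.5021, 0.4326, 0.2066]
tcp_rot: [[-0.848, 0.53, -0.002], [0.53, 0.848, -0.001], [0.001, -0.001, -1.0]]
contact_force: [-5.3, -1.3, 9.1]
gripper_width: 0.244
```

Run:
```python
from h import *
rf();arc([1])
p,d,K,T=snap('scene','s2'); C=cloud(d,K,T)
rf()
cv2.imwrite('pics/z5.png',cv2.resize(p[190:330,230:370,::-1],None,fx=4,fy=4,interpolation=cv2.INTER_CUBIC))
rf()
m=(C[...,0]>.57)&(C[...,0]<.6)&(abs(C[...,1]-.455)<.04)&(C[...,2]>.17)&(C[...,2]<.33)
P=C[m];print(P.mean(0).round(4),np.median(P[:,2]))
```

```text
t 7.05 rad(out) 5.48 tan(ccw) 0.05 z 9.06 tq [-0.25  1.08 -0.11]
psi 148.02 th 193.33 r 0.14 z 0.2066
[0, -0.0088, -0.0085, 0.0, 0, 0, -0.0056]
t 7.1 rad(out) 6.16 tan(ccw) 0.15 z 9.38 tq [-0.28  1.02 -0.01]
t 7.1 rad(out) 6.16 tan(ccw) 0.15 z 9.38 tq [-0.28  1.02 -0.01]
[0.585 0.455 0.194] 0.1953543285400517
```

View pics/z5.png

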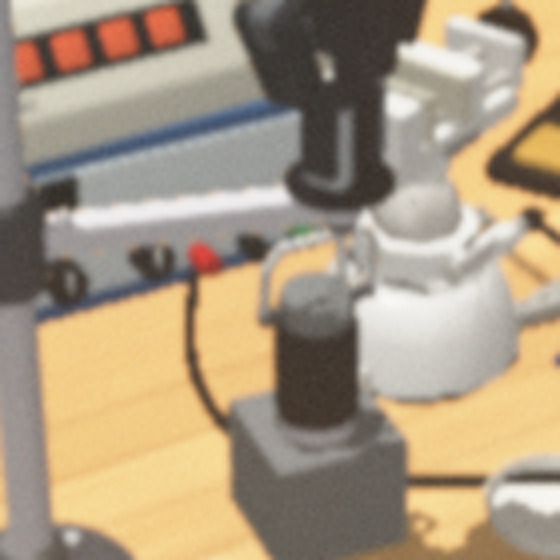

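```bash
python3 -c "
from h import *
arc([1,2,3,4,5,6,6],corr=.001)"
```

```text
psi 148.01 th 193.35 r 0.14 z 0.2066
[0, -0.0083, -0.009, 0.0, 0, 0, -0.0056]
[0, -0.0167, -0.0179, 0.0, 0, 0, -0.0111]
[0, -0.0253, -0.0267, 0.0, 0, 0, -0.0167]
[0, -0.0341, -0.0353, 0.0, 0, 0, -0.0222]
[0, -0.043, -0.0437, 0.0, 0, 0, -0.0278]
[0, -0.0521, -0.0521, 0.0, 0, 0, -0.0333]
[0, -0.0516, -0.0526, 0.0, 0, 0, -0.0333]
```

Call:
move_arm(
  increments=[
    [0,-0.008,-0.009,0,0,0,-0.0056],
    [0,-0.017,-0.018,0,0,0,-0.011],
    [0,-0.025,-0.027,0,0,0,-0.0167],
    [0,-0.034,-0.035,0,0,0,-0.022],
    [0,-0.043,-0.044,0,0,0,-0.028],
    [0,-0.0517,-0.0526,0,0,0,-0.0333],
    [0,-0.0517,-0.0526,0,0,0,-0.0333],
  ],
)

```text
time: 7.68
position: [0.5054, 0.4182, 0.2066]
tcp_rot: [[-0.899, 0.439, -0.001], [0.439, 0.899, -0.001], [0.001, -0.001, -1.0]]
contact_force: [-4.5, -2.4, 8.5]
gripper_width: 0.242
```

Run:
```python
from h import *
rf();arc([1])
p,d,K,T=snap('scene','s3'); rf()
cv2.imwrite('pics/z6.png',cv2.resize(p[200:300,260:360,::-1],None,fx=6,fy=6,interpolation=cv2.INTER_CUBIC))
```

```text
t 7.68 rad(out) 5.01 tan(ccw) 0.81 z 8.45 tq [-0.2   0.7  -0.02]
psi 153.98 th 199.36 r 0.1408 z 0.2066
[0, -0.0088, -0.0086, 0.0, 0, 0, -0.0056]
t 7.73 rad(out) 4.8 tan(ccw) 0.97 z 9.27 tq [-0.25  0.7  -0.06]
```

View pics/z6.png

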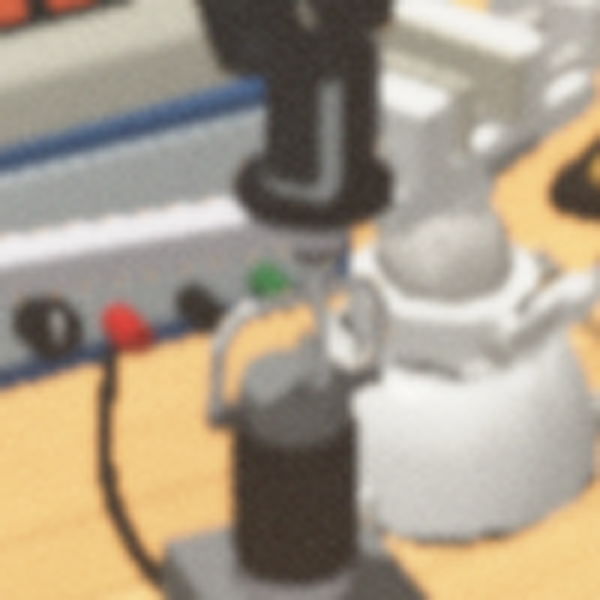

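Call:
move_arm(
  increments=[
    [0,-0.0088,-0.0086,0,0,0,-0.0056],
    [0,-0.0176,-0.0172,0,0,0,-0.0112],
    [0,-0.0176,-0.0172,0,0,0,-0.0112],
  ],
)

```text
time: 7.98
position: [0.5071, 0.4136, 0.2066]
tcp_rot: [[-0.914, 0.407, -0.001], [0.407, 0.914, -0.001], [0.001, -0.001, -1.0]]
contact_force: [-3.5, -0.9, 9.0]
gripper_width: 0.247
```

```bash
python3 -c "
from h import *
rf();arc([1])"
```

```text
t 7.98 rad(out) 3.54 tan(ccw) -0.47 z 8.99 tq [-0.31  0.64 -0.01]
psi 156.0 th 201.36 r 0.1409 z 0.2066
[0, -0.0088, -0.0086, 0.0, 0, 0, -0.0056]
```

Call:
move_arm(
  increments=[
    [0,-0.0044,-0.0043,0,0,0,-0.0028],
    [0,-0.0044,-0.0043,0,0,0,-0.0028],
    [0,-0.0044,-0.0043,0,0,0,-0.0028],
  ],
)

```text
time: 8.23
position: [0.5075, 0.4127, 0.2065]
tcp_rot: [[-0.917, 0.4, -0.001], [0.4, 0.917, -0.001], [0.001, -0.001, -1.0]]
contact_force: [-4.3, -2.5, 9.4]
gripper_width: 0.246
```

```bash
python3 -c "
from h import *
rf();arc([1])"
```

```text
t 8.23 rad(out) 4.88 tan(ccw) 0.72 z 9.38 tq [-0.37  0.71 -0.05]
psi 156.45 th 201.76 r 0.1409 z 0.2065
[0, -0.0088, -0.0086, 0.0, 0, 0, -0.0056]
```

Call:
move_arm(
  increments=[
    [0,0,0,0,0,0,0],
  ],
)

```text
time: 8.32
position: [0.5075, 0.4127, 0.2065]
tcp_rot: [[-0.917, 0.4, -0.001], [0.4, 0.917, -0.001], [0.001, -0.001, -1.0]]
contact_force: [-4.4, -2.3, 8.6]
gripper_width: 0.242
```

```bash
python3 -c "
from h import *
rf()"
```

```text
t 8.32 rad(out) 4.9 tan(ccw) 0.48 z 8.62 tq [-0.32  0.69  0.03]
```

Call:
move_arm(
  increments=[
    [0,-0.0044,-0.0043,0,0,0,-0.0028],
    [0,-0.0044,-0.0043,0,0,0,-0.0028],
    [0,-0.0044,-0.0043,0,0,0,-0.0028],
  ],
)

```text
time: 8.57
position: [0.5079, 0.4116, 0.2065]
tcp_rot: [[-0.92, 0.391, -0.001], [0.391, 0.92, -0.001], [0.001, -0.001, -1.0]]
contact_force: [-3.5, -1.9, 8.1]
gripper_width: 0.241
```

Call:
move_arm(
  increments=[
    [0,-0.0044,-0.0043,0,0,0,-0.0028],
    [0,-0.0044,-0.0043,0,0,0,-0.0028],
    [0,-0.0044,-0.0043,0,0,0,-0.0028],
  ],
)

```text
time: 8.82
position: [0.5084, 0.4104, 0.2065]
tcp_rot: [[-0.924, 0.383, -0.001], [0.383, 0.924, -0.001], [0.001, -0.001, -1.0]]
contact_force: [-4.7, -2.6, 9.0]
gripper_width: 0.243
```

```bash
python3 -c "
from h import *
rf();arc([1])
p,d,K,T=snap('scene','s4');rf()
cv2.imwrite('pics/z7.png',cv2.resize(p[200:300,260:360,::-1],None,fx=6,fy=6,interpolation=cv2.INTER_CUBIC))"
```

```text
t 8.82 rad(out) 5.32 tan(ccw) 0.6 z 8.97 tq [-0.33  0.74 -0.04]
psi 157.46 th 202.75 r 0.1409 z 0.2065
[0, -0.0088, -0.0086, 0.0, 0, 0, -0.0056]
t 8.87 rad(out) 4.28 tan(ccw) 0.51 z 9.63 tq [-0.31  0.74 -0.02]
```

View pics/z7.png

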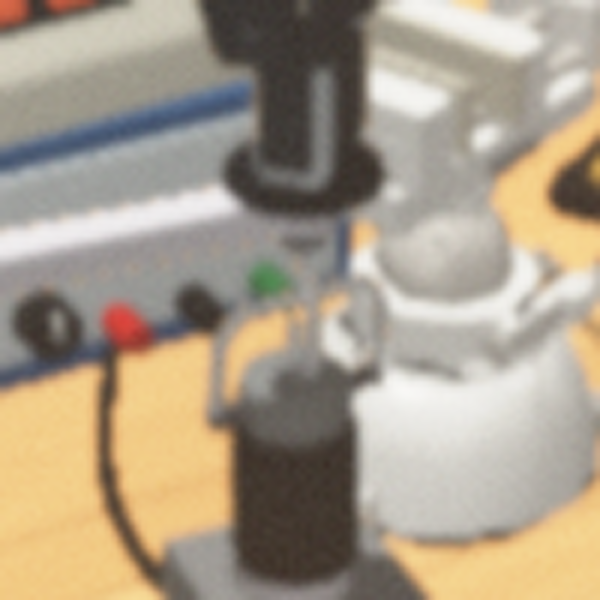

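Call:
move_arm(
  increments=[
    [0,-0.0044,-0.0043,0,0,0,-0.0028],
    [0,-0.0044,-0.0043,0,0,0,-0.0028],
    [0,-0.0044,-0.0043,0,0,0,-0.0028],
  ],
)

```text
time: 9.12
position: [0.5089, 0.4093, 0.2065]
tcp_rot: [[-0.927, 0.375, -0.001], [0.375, 0.927, -0.001], [0.001, -0.001, -1.0]]
contact_force: [-4.0, -1.7, 9.7]
gripper_width: 0.24
```

```bash
python3 -c "
from h import *
rf()"
```

```text
t 9.12 rad(out) 4.38 tan(ccw) -0.03 z 9.74 tq [-0.33  0.7  -0.06]
```

Call:
move_arm(
  increments=[
    [0,-0.0035,-0.0034,0,0,0,-0.0022],
    [0,-0.0035,-0.0034,0,0,0,-0.0022],
    [0,-0.0035,-0.0034,0,0,0,-0.0022],
  ],
)

```text
time: 9.37
position: [0.5092, 0.4084, 0.2066]
tcp_rot: [[-0.93, 0.369, -0.001], [0.369, 0.93, -0.001], [0.001, -0.001, -1.0]]
contact_force: [-3.5, -1.0, 8.5]
gripper_width: 0.241
```

```bash
python3 -c "
from h import *
rf()"
```

```text
t 9.37 rad(out) 3.61 tan(ccw) -0.5 z 8.5 tq [-0.31  0.77 -0.07]
```

Call:
move_arm(
  increments=[
    [0,0,0,0,0,0,0],
  ],
)

```text
time: 9.45
position: [0.5092, 0.4084, 0.2065]
tcp_rot: [[-0.929, 0.369, -0.001], [0.369, 0.929, -0.001], [0.001, -0.001, -1.0]]
contact_force: [-4.7, -2.7, 9.5]
gripper_width: 0.24
```

```bash
python3 -c "
from h import *
rf()"
```

```text
t 9.45 rad(out) 5.38 tan(ccw) 0.61 z 9.46 tq [-0.3   0.71 -0.01]
```

Call:
move_arm(
  increments=[
    [0,-0.0035,-0.0034,0,0,0,-0.0022],
    [0,-0.0035,-0.0034,0,0,0,-0.0022],
    [0,-0.0035,-0.0034,0,0,0,-0.0022],
  ],
)

```text
time: 9.7
position: [0.5097, 0.4076, 0.2066]
tcp_rot: [[-0.932, 0.362, -0.001], [0.362, 0.932, -0.001], [0.001, -0.001, -1.0]]
contact_force: [-4.3, -1.2, 9.9]
gripper_width: 0.243
```

```bash
python3 -c "
from h import *
rf();arc([1])
p,d,K,T=snap('scene','s5');rf()
cv2.imwrite('pics/z8.png',cv2.resize(p[200:300,260:360,::-1],None,fx=6,fy=6,interpolation=cv2.INTER_CUBIC))"
```

```text
t 9.7 rad(out) 4.4 tan(ccw) -0.65 z 9.93 tq [-0.24  0.81 -0.02]
psi 158.75 th 204.02 r 0.1408 z 0.2066
[0, -0.0088, -0.0086, 0.0, 0, 0, -0.0056]
t 9.75 rad(out) 5.64 tan(ccw) -0.57 z 9.29 tq [-0.27  0.82 -0.03]
```

View pics/z8.png

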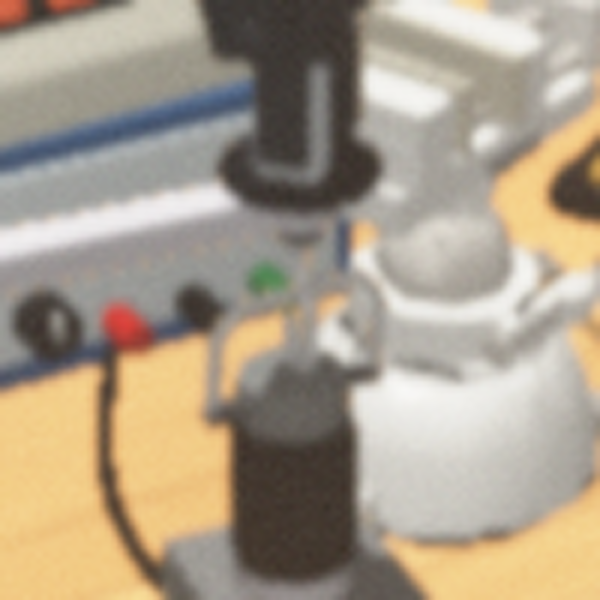

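Call:
move_arm(
  increments=[
    [0,-0.0035,-0.0034,0,0,0,-0.0022],
    [0,-0.0035,-0.0034,0,0,0,-0.0022],
    [0,-0.0035,-0.0034,0,0,0,-0.0022],
  ],
)

```text
time: 10.0
position: [0.51, 0.4068, 0.2066]
tcp_rot: [[-0.935, 0.356, -0.001], [0.356, 0.935, -0.001], [0.001, -0.001, -1.0]]
contact_force: [-4.2, -1.4, 9.4]
gripper_width: 0.246
```

```bash
python3 -c "
from h import *
rf();arc([1])"
```

```text
t 10.0 rad(out) 4.42 tan(ccw) -0.49 z 9.38 tq [-0.18  0.82 -0.03]
psi 159.15 th 204.38 r 0.1408 z 0.2066
[0, -0.0088, -0.0086, -0.0, 0, 0, -0.0056]
```

Call:
move_arm(
  increments=[
    [0,0,0,0,0,0,0],
  ],
)

```text
time: 10.08
position: [0.51, 0.4068, 0.2066]
tcp_rot: [[-0.935, 0.356, -0.001], [0.356, 0.935, -0.001], [0.001, -0.001, -1.0]]
contact_force: [-5.0, -0.6, 9.1]
gripper_width: 0.242
```

```bash
python3 -c "
from h import *
rf()"
```

```text
t 10.08 rad(out) 4.84 tan(ccw) -1.53 z 9.13 tq [-0.21  0.84 -0.08]
```

Call:
move_arm(
  increments=[
    [0,-0.0035,-0.0034,0,0,0,-0.0022],
    [0,-0.0035,-0.0034,0,0,0,-0.0022],
    [0,-0.0035,-0.0034,0,0,0,-0.0022],
  ],
)

```text
time: 10.33
position: [0.5104, 0.4059, 0.2067]
tcp_rot: [[-0.937, 0.349, -0.001], [0.349, 0.937, -0.0], [0.001, -0.001, -1.0]]
contact_force: [-4.9, -1.1, 10.0]
gripper_width: 0.244
```

```bash
python3 -c "
from h import *
rf();arc([1])
p,d,K,T=snap('scene','s6');rf()
p,d,K,T=snap('top','t6');rf()
cv2.imwrite('pics/z9.png',cv2.resize(p[170:280,260:380,::-1],None,fx=5,fy=5,interpolation=cv2.INTER_CUBIC))"
```

```text
t 10.33 rad(out) 4.87 tan(ccw) -1.02 z 10.02 tq [-0.22  0.9  -0.07]
psi 159.55 th 204.76 r 0.1408 z 0.2067
[0, -0.0088, -0.0086, -0.0, 0, 0, -0.0056]
t 10.38 rad(out) 4.56 tan(ccw) -1.76 z 10.82 tq [-0.18  0.83 -0.13]
t 10.43 rad(out) 5.95 tan(ccw) -1.58 z 10.57 tq [-0.15  0.84 -0.13]
```

View pics/z9.png

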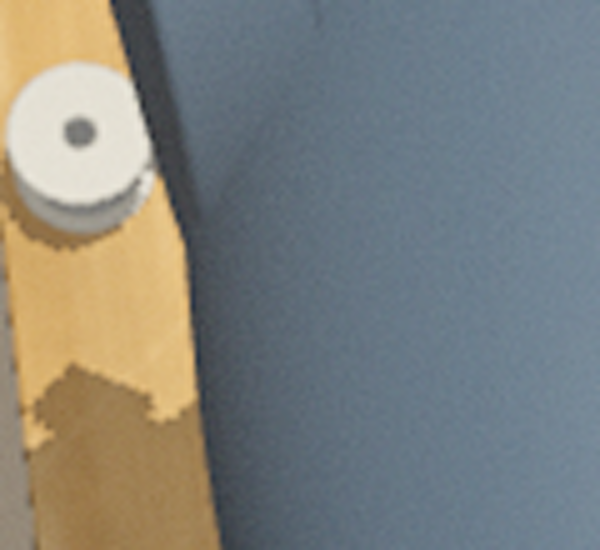

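Run:
```python
from h import *
S=np.array([.513,.4038]);C0=np.array([.6401,.4625]);x=(C0-S)/np.hypot(*(C0-S));y=np.array([-x[1],x[0]])
for f in ('scene0','s4','s5','s6'):
    a=np.load('pics/%s.npz'%f);C=cloud(a['d'],a['K'],a['T'])
    q=np.stack([(C[...,:2]-S)@x,(C[...,:2]-S)@y,C[...,2]],-1)
    m=(abs(q[...,0])<.035)&(abs(q[...,1])<.04)&(q[...,2]>.133)&(q[...,2]<.18)
    P=q[m]
    sh=P[(abs(P[:,0])<.006)]
    b=P[(abs(P[:,0])>.008)&(abs(P[:,0])<.018)&(P[:,2]>.156)&(P[:,2]<.167)]
    print(f,'bar y,z',np.median(b[:,1:],0).round(4),len(b))
    for lo in np.arange(.135,.18,.006):
        w=sh[(sh[:,2]>lo)&(sh[:,2]<lo+.006)]
        if len(w): print('  z',lo.round(3),len(w),np.median(w,0).round(4), w[:,1].min().round(4),w[:,1].max().round(4))
```

```text
scene0 bar y,z [0.0074 0.1608] 27
  z 0.153 2 [0.0029 0.0086 0.1588] 0.0084 0.0087
  z 0.159 17 [-1.000e-04  7.300e-03  1.613e-01] 0.0036 0.0092
s4 bar y,z [0.0072 0.1608] 28
  z 0.135 14 [0.0022 0.007  0.1389] -0.0013 0.0159
  z 0.141 18 [0.0013 0.0087 0.1431] -0.0008 0.0165
  z 0.147 11 [0.0006 0.0141 0.1495] 0.0007 0.017
  z 0.153 11 [0.0012 0.0139 0.1565] 0.0077 0.0171
  z 0.159 19 [0.0019 0.0097 0.162 ] 0.0041 0.015
  z 0.165 11 [0.0013 0.0095 0.1668] 0.0055 0.0119
  z 0.171 6 [0.0023 0.0094 0.1729] 0.0048 0.0103
  z 0.177 7 [0.0027 0.0102 0.1793] 0.0041 0.0132
s5 bar y,z [0.0052 0.1609] 31
  z 0.135 15 [0.0017 0.0049 0.1391] -0.0026 0.0128
  z 0.141 19 [0.0009 0.0007 0.1435] -0.0046 0.0138
  z 0.147 9 [0.0017 0.0119 0.149 ] -0.0041 0.0141
  z 0.153 10 [0.0017 0.012  0.1553] 0.0092 0.0142
  z 0.159 20 [0.0018 0.0075 0.1616] 0.0043 0.0127
  z 0.165 10 [0.0006 0.0062 0.1673] 0.0044 0.0104
  z 0.171 8 [0.0009 0.005  0.1726] 0.0041 0.0065
  z 0.177 3 [0.0008 0.0083 0.1791] 0.0077 0.0101
s6 bar y,z [0.0039 0.1615] 29
  z 0.135 13 [0.001  0.0009 0.1385] -0.0017 0.0108
  z 0.141 17 [ 0.0016 -0.0014  0.1443] -0.006 0.0128
  z 0.147 12 [0.0013 0.0104 0.149 ] -0.0061 0.0133
  z 0.153 10 [0.0004 0.0105 0.1564] 0.003 0.013
  z 0.159 19 [0.0022 0.0059 0.1612] 0.001 0.013
  z 0.165 12 [0.0018 0.0066 0.1688] 0.0004 0.0112
  z 0.171 7 [0.0015 0.0041 0.1741] 0.0016 0.0057
  z 0.177 4 [0.0003 0.0065 0.1789] 0.0055 0.0081
```

Run:
```python
import cv2
p=cv2.imread('pics/s6.png');cv2.imwrite('pics/z10.png',cv2.resize(p[220:290,270:340],None,fx=8,fy=8,interpolation=cv2.INTER_CUBIC))
```

```text
(no output)
```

View pics/z10.png

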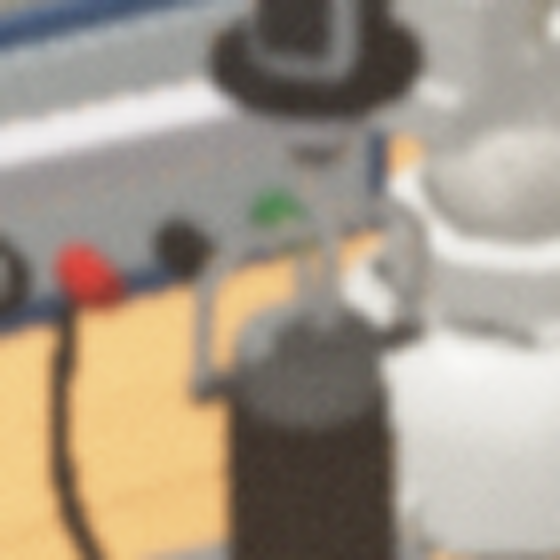

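Call:
move_arm(
  increments=[
    [0,0.0045,0.0043,0,0,0,0.0028],
    [0,0.009,0.0086,0,0,0,0.0056],
    [0,0.0135,0.013,0,0,0,0.0084],
    [0,0.018,0.017,0,0,0,0.0112],
    [0,0.018,0.017,0,0,0,0.0112],
    [0,0.018,0.017,0,0,0,0.0112],
  ],
)

```text
time: 10.93
position: [0.5083, 0.4103, 0.2065]
tcp_rot: [[-0.924, 0.382, -0.001], [0.382, 0.924, -0.001], [0.001, -0.001, -1.0]]
contact_force: [-3.3, -2.5, 9.2]
gripper_width: 0.246
```

```bash
cat > bar.py <<'E'
from h import *
import sys
f=sys.argv[1]
rf();arc([1])
p,d,K,T=snap('scene',f);C=cloud(d,K,T);rf()
S=np.array([.513,.4038]);C0=np.array([.6401,.4625]);x=(C0-S)/np.hypot(*(C0-S));y=np.array([-x[1],x[0]])
q=np.stack([(C[...,:2]-S)@x,(C[...,:2]-S)@y,C[...,2]],-1)
dz=float(sys.argv[2]) if len(sys.argv)>2 else 0
m=(abs(q[...,0])<.035)&(abs(q[...,1])<.04)
P=q[m]
b=P[(abs(P[:,0])>.008)&(abs(P[:,0])<.018)&(P[:,2]>.156+dz)&(P[:,2]<.167+dz)]
print('bar',np.median(b[:,1:],0).round(4),len(b))
sh=P[(abs(P[:,0])<.006)&(P[:,2]>.147+dz)&(P[:,2]<.157+dz)];print('shank',np.median(sh,0).round(4),len(sh))
cv2.imwrite('pics/%sz.png'%f,cv2.resize(p[150:330,220:400,::-1],None,fx=3.3,fy=3.3,interpolation=cv2.INTER_CUBIC))
E
python3 bar.py s7
```

```text
t 10.93 rad(out) 3.96 tan(ccw) 1.02 z 9.21 tq [-0.21  0.63 -0.07]
psi 157.53 th 202.79 r 0.141 z 0.2065
[0, -0.0088, -0.0086, 0.0, 0, 0, -0.0056]
t 10.98 rad(out) 4.0 tan(ccw) -0.66 z 8.93 tq [-0.19  0.69 -0.09]
bar [0.0076 0.1604] 30
shank [0.001  0.0147 0.1503] 18
```

Call:
move_arm(
  increments=[
    [0,0,0,-0.01,0,0,0],
    [0,0,0,-0.02,0,0,0],
    [0,0,0,-0.03,0,0,0],
    [0,0,0,-0.04,0,0,0],
    [0,0,0,-0.05,0,0,0],
    [0,0,0,-0.06,0,0,0],
    [0,0,0,-0.065,0,0,0],
    [0,0,0,-0.07,0,0,0],
    [0,0,0,-0.07,0,0,0],
  ],
)

```text
time: 11.73
position: [0.5084, 0.4103, 0.2207]
tcp_rot: [[-0.924, 0.382, -0.001], [0.382, 0.924, -0.001], [0.001, -0.001, -1.0]]
contact_force: [-4.4, -2.4, 8.5]
gripper_width: 0.246
```

```bash
python3 bar.py s8
```

```text
t 11.73 rad(out) 4.96 tan(ccw) 0.52 z 8.45 tq [-0.3   0.66 -0.09]
psi 157.53 th 202.81 r 0.1409 z 0.2207
[0, -0.0088, -0.0086, 0.0, 0, 0, -0.0056]
t 11.78 rad(out) 4.04 tan(ccw) 0.26 z 9.29 tq [-0.31  0.62 -0.02]
bar [0.0085 0.1609] 28
shank [0.0015 0.0088 0.1528] 16
```

Call:
move_arm(
  increments=[
    [0,0,0,-0.006,0,0,0],
    [0,0,0,-0.012,0,0,0],
    [0,0,0,-0.018,0,0,0],
    [0,0,0,-0.024,0,0,0],
    [0,0,0,-0.03,0,0,0],
    [0,0,0,-0.035,0,0,0],
    [0,0,0,-0.04,0,0,0],
    [0,0,0,-0.04,0,0,0],
  ],
)

```text
time: 12.45
position: [0.5084, 0.4102, 0.228]
tcp_rot: [[-0.924, 0.382, -0.002], [0.382, 0.924, -0.001], [0.001, -0.002, -1.0]]
contact_force: [-3.4, -1.6, 5.4]
gripper_width: 0.241
```

```bash
python3 bar.py s9 .005
```

```text
t 12.45 rad(out) 3.73 tan(ccw) 0.17 z 5.43 tq [-0.18  0.54 -0.03]
psi 157.53 th 202.84 r 0.141 z 0.228
[0, -0.0088, -0.0086, 0.0, 0, 0, -0.0056]
t 12.5 rad(out) 3.43 tan(ccw) -1.26 z 5.39 tq [-0.11  0.57 -0.08]
bar [0.0072 0.1632] 25
shank [0.0024 0.0093 0.1594] 9
```

View pics/s9z.png

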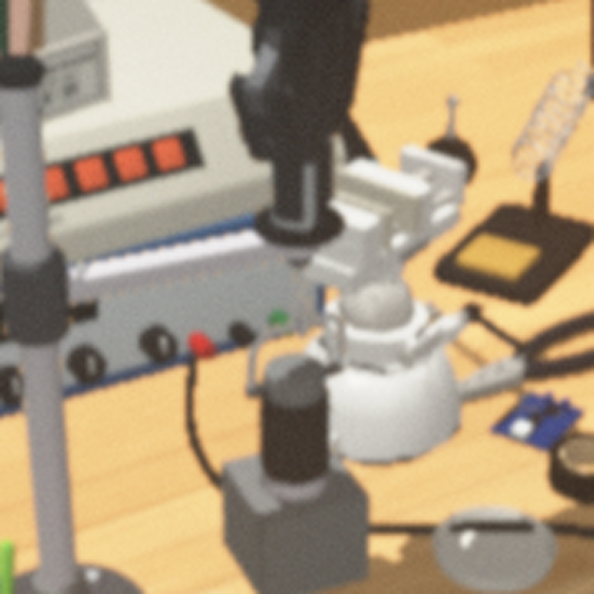

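Call:
move_arm(
  increments=[
    [0,0,0,-0.01,0,0,0],
    [0,0,0,-0.02,0,0,0],
    [0,0,0,-0.03,0,0,0],
    [0,0,0,-0.04,0,0,0],
    [0,0,0,-0.05,0,0,0],
    [0,0,0,-0.06,0,0,0],
    [0,0,0,-0.07,0,0,0],
    [0,0,0,-0.08,0,0,0],
    [0,0,0,-0.09,0,0,0],
    [0,0,0,-0.1,0,0,0],
  ],
)

```text
time: 13.33
position: [0.5086, 0.4102, 0.2478]
tcp_rot: [[-0.924, 0.382, -0.002], [0.382, 0.924, -0.001], [0.001, -0.002, -1.0]]
contact_force: [-2.3, -1.8, 2.2]
gripper_width: 0.249
```

```bash
python3 bar.py s10 .025
```

```text
t 13.33 rad(out) 2.79 tan(ccw) 0.73 z 2.23 tq [-0.22  0.46 -0.04]
psi 157.52 th 202.87 r 0.1408 z 0.2478
[0, -0.0088, -0.0086, 0.0, 0, 0, -0.0056]
t 13.38 rad(out) 3.52 tan(ccw) 0.12 z 4.55 tq [-0.34  0.64 -0.05]
bar [0.008 0.183] 26
shank [0.0021 0.0114 0.1798] 12
```

View pics/s10z.png

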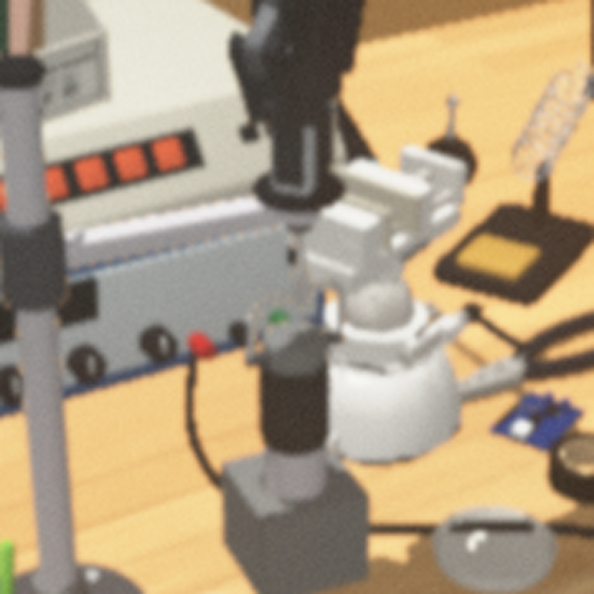

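Call:
move_arm(
  increments=[
    [0,0,0,-0.01,0,0,0],
    [0,0,0,-0.02,0,0,0],
    [0,0,0,-0.03,0,0,0],
    [0,0,0,-0.04,0,0,0],
    [0,0,0,-0.05,0,0,0],
    [0,0,0,-0.06,0,0,0],
    [0,0,0,-0.067,0,0,0],
    [0,0,0,-0.073,0,0,0],
    [0,0,0,-0.08,0,0,0],
    [0,0,0,-0.08,0,0,0],
  ],
)

```text
time: 14.22
position: [0.5086, 0.4102, 0.2639]
tcp_rot: [[-0.924, 0.382, -0.001], [0.382, 0.924, -0.001], [0.001, -0.002, -1.0]]
contact_force: [-3.2, -2.0, 5.0]
gripper_width: 0.244
```

```bash
python3 bar.py s11 .041
```

```text
t 14.22 rad(out) 3.75 tan(ccw) 0.58 z 4.99 tq [-0.25  0.58 -0.04]
psi 157.52 th 202.86 r 0.1407 z 0.2639
[0, -0.0088, -0.0086, 0.0, 0, 0, -0.0056]
t 14.27 rad(out) 3.66 tan(ccw) 0.59 z 4.19 tq [-0.19  0.53 -0.03]
bar [0.008  0.1994] 27
shank [0.002  0.0093 0.1966] 11
```

View pics/s11z.png

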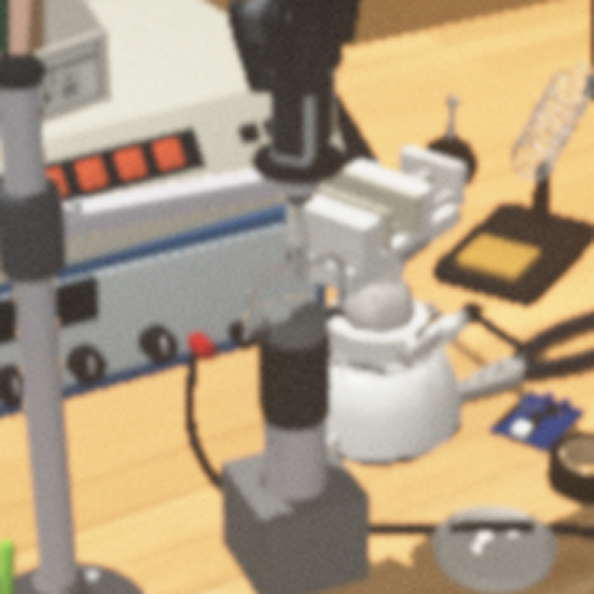

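Lifted ~41 mm, still straight in the hole. Slower through the exit.

Call:
move_arm(
  increments=[
    [0,0,0,-0.006,0,0,0],
    [0,0,0,-0.012,0,0,0],
    [0,0,0,-0.018,0,0,0],
    [0,0,0,-0.024,0,0,0],
    [0,0,0,-0.03,0,0,0],
    [0,0,0,-0.036,0,0,0],
    [0,0,0,-0.042,0,0,0],
    [0,0,0,-0.048,0,0,0],
    [0,0,0,-0.054,0,0,0],
    [0,0,0,-0.06,0,0,0],
  ],
)

```text
time: 15.1
position: [0.5086, 0.4102, 0.2758]
tcp_rot: [[-0.924, 0.382, -0.002], [0.382, 0.924, -0.001], [0.001, -0.002, -1.0]]
contact_force: [-3.1, -1.4, 3.4]
gripper_width: 0.239
```

Call:
move_arm(
  increments=[
    [0,0,0,-0.007,0,0,0],
    [0,0,0,-0.014,0,0,0],
    [0,0,0,-0.021,0,0,0],
    [0,0,0,-0.028,0,0,0],
    [0,0,0,-0.035,0,0,0],
    [0,0,0,-0.042,0,0,0],
    [0,0,0,-0.049,0,0,0],
    [0,0,0,-0.056,0,0,0],
    [0,0,0,-0.06,0,0,0],
    [0,0,0,-0.06,0,0,0],
  ],
)

```text
time: 15.93
position: [0.5086, 0.4103, 0.2879]
tcp_rot: [[-0.924, 0.382, -0.002], [0.382, 0.924, -0.001], [0.001, -0.002, -1.0]]
contact_force: [-2.3, -0.4, 3.4]
gripper_width: 0.243
```

```bash
python3 bar.py s12 .065
```

```text
t 15.93 rad(out) 2.28 tan(ccw) -0.54 z 3.38 tq [-0.23  0.51 -0.03]
psi 157.52 th 202.85 r 0.1407 z 0.2879
[0, -0.0088, -0.0086, 0.0, 0, 0, -0.0056]
t 15.98 rad(out) 2.47 tan(ccw) -0.31 z 3.9 tq [-0.15  0.49 -0.04]
bar [0.007  0.2226] 27
shank [0.0021 0.0108 0.2199] 13
```

View pics/s12z.png

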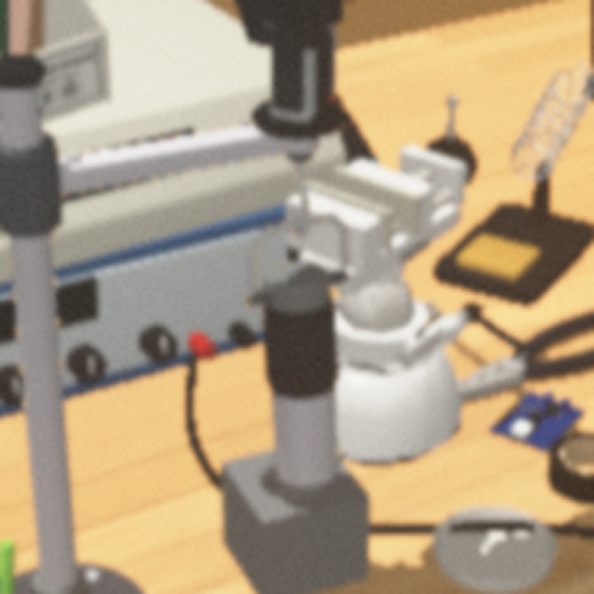

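Call:
move_arm(
  increments=[
    [0,0,0,-0.008,0,0,0],
    [0,0,0,-0.016,0,0,0],
    [0,0,0,-0.024,0,0,0],
    [0,0,0,-0.032,0,0,0],
    [0,0,0,-0.04,0,0,0],
    [0,0,0,-0.048,0,0,0],
    [0,0,0,-0.056,0,0,0],
    [0,0,0,-0.064,0,0,0],
    [0,0,0,-0.07,0,0,0],
    [0,0,0,-0.075,0,0,0],
  ],
)

```text
time: 16.82
position: [0.5086, 0.4103, 0.3028]
tcp_rot: [[-0.924, 0.382, -0.002], [0.382, 0.924, -0.001], [0.001, -0.002, -1.0]]
contact_force: [-2.3, -0.9, 2.5]
gripper_width: 0.242
```

Call:
move_arm(
  increments=[
    [0,0,0,-0.003,0,0,0],
    [0,0,0,-0.006,0,0,0],
    [0,0,0,-0.008,0,0,0],
    [0,0,0,-0.008,0,0,0],
  ],
)

```text
time: 17.15
position: [0.5086, 0.4103, 0.3043]
tcp_rot: [[-0.924, 0.382, -0.002], [0.382, 0.924, -0.001], [0.001, -0.002, -1.0]]
contact_force: [-2.2, -1.0, 2.8]
gripper_width: 0.244
```

```bash
python3 bar.py s13 .080
python3 - <<'E'
from h import *
for f in ('scene0','s13'):
    a=np.load('pics/%s.npz'%f);C=cloud(a['d'],a['K'],a['T'])
    c=C[...,:2]-[.6401,.4625];r=np.hypot(c[...,0],c[...,1])
    m=(r>.05)&(r<.1)&(c[...,0]<0)&(C[...,2]>.26)&(C[...,2]<.31)&(abs(c[...,1])<.06)
    print(f,m.sum(),np.percentile(C[m][:,2],[5,50,95]).round(4))
E
```

```text
t 17.15 rad(out) 2.42 tan(ccw) 0.07 z 2.85 tq [-0.18  0.41 -0.07]
psi 157.52 th 202.85 r 0.1407 z 0.3043
[0, -0.0088, -0.0086, 0.0, 0, 0, -0.0056]
t 17.2 rad(out) 2.45 tan(ccw) -0.48 z 2.9 tq [-0.16  0.44 -0.01]
bar [0.0072 0.2391] 32
shank [0.0017 0.0098 0.2349] 8
scene0 363 [0.2846 0.2927 0.2974]
s13 331 [0.2837 0.2926 0.2965]
```

Call:
move_arm(
  increments=[
    [0,0,0,-0.003,0,0,0],
    [0,0,0,-0.006,0,0,0],
    [0,0,0,-0.006,0,0,0],
  ],
)

```text
time: 17.45
position: [0.5087, 0.4103, 0.3053]
tcp_rot: [[-0.924, 0.382, -0.002], [0.382, 0.924, -0.002], [0.001, -0.002, -1.0]]
contact_force: [-2.6, -0.1, 0.7]
gripper_width: 0.245
```

Call:
move_arm(
  increments=[
    [0,0,0,-0.003,0,0,0],
    [0,0,0,-0.003,0,0,0],
  ],
)

```text
time: 17.62
position: [0.5088, 0.4103, 0.3055]
tcp_rot: [[-0.924, 0.382, -0.002], [0.382, 0.924, -0.002], [0.001, -0.003, -1.0]]
contact_force: [1.8, -0.1, -6.7]
gripper_width: 0.242
```

Call:
move_arm(
  increments=[
    [0,0,0,0.0025,0,0,0],
    [0,0,0,0.0025,0,0,0],
    [0,0,0,0.0025,0,0,0],
    [0,0,0,0.0025,0,0,0],
    [0,0,0,0.0025,0,0,0],
    [0,0,0,0.0025,0,0,0],
    [0,0,0,0.0025,0,0,0],
    [0,0,0,0.0025,0,0,0],
    [0,0,0,0.0025,0,0,0],
    [0,0,0,0.0025,0,0,0],
  ],
)

```text
time: 18.45
position: [0.5087, 0.4102, 0.3054]
tcp_rot: [[-0.924, 0.382, -0.002], [0.382, 0.924, -0.002], [0.001, -0.002, -1.0]]
contact_force: [2.6, 2.1, -8.3]
gripper_width: 0.242
```

```bash
python3 bar.py s14 .080
```

```text
t 18.45 rad(out) -3.16 tan(ccw) -0.93 z -8.34 tq [ 0.25 -0.51 -0.06]
psi 157.52 th 202.86 r 0.1407 z 0.3054
[0, -0.0088, -0.0086, 0.0, 0, 0, -0.0056]
t 18.5 rad(out) -1.3 tan(ccw) 0.42 z -8.87 tq [ 0.22 -0.51 -0.09]
bar [0.0076 0.2399] 34
shank [0.0026 0.0101 0.2343] 7
```

View pics/s14z.png

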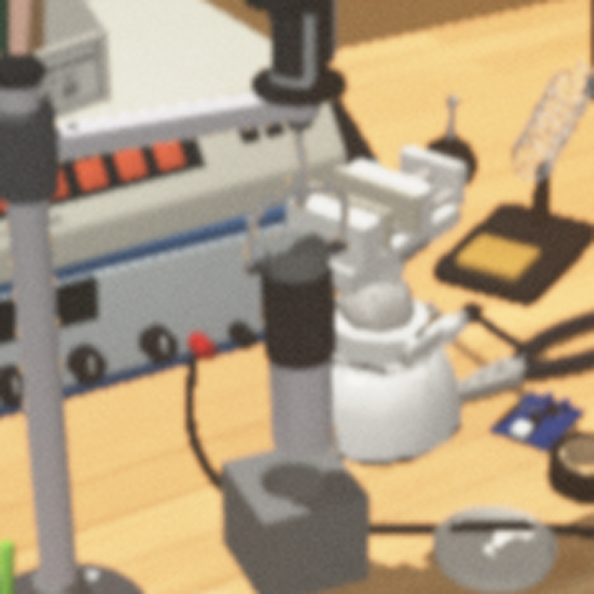

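Call:
move_arm(
  increments=[
    [0,0,0,0.002,0,0,0],
    [0,0,0,0.004,0,0,0],
    [0,0,0,0.004,0,0,0],
    [0,0,0,0.004,0,0,0],
    [0,0,0,0.004,0,0,0],
    [0,0,0,0.004,0,0,0],
  ],
)

```text
time: 19.0
position: [0.5085, 0.4103, 0.3052]
tcp_rot: [[-0.924, 0.382, -0.001], [0.382, 0.924, -0.001], [0.001, -0.001, -1.0]]
contact_force: [-2.9, -1.3, 3.4]
gripper_width: 0.243
```

Call:
move_arm(
  increments=[
    [0,0,0,-0.001,0,0,0],
    [0,0,0,-0.001,0,0,0],
    [0,0,0,-0.001,0,0,0],
    [0,0,0,-0.001,0,0,0],
    [0,0,0,-0.001,0,0,0],
    [0,0,0,-0.001,0,0,0],
    [0,0,0,-0.001,0,0,0],
    [0,0,0,-0.001,0,0,0],
  ],
)

```text
time: 19.67
position: [0.5086, 0.4103, 0.305]
tcp_rot: [[-0.924, 0.382, -0.002], [0.382, 0.924, -0.001], [0.001, -0.002, -1.0]]
contact_force: [-2.6, -0.3, 2.4]
gripper_width: 0.247
```

```bash
python3 bar.py s15 .080
```

```text
t 19.67 rad(out) 2.48 tan(ccw) -0.72 z 2.36 tq [-0.04  0.35 -0.02]
psi 157.52 th 202.85 r 0.1407 z 0.305
[0, -0.0088, -0.0086, 0.0, 0, 0, -0.0056]
t 19.72 rad(out) 2.53 tan(ccw) -0.37 z 2.54 tq [-0.06  0.34 -0.04]
bar [0.0083 0.2397] 33
shank [0.0022 0.0097 0.2341] 6
```

Call:
move_arm(
  increments=[
    [0.26,0,0,0,0,0,0],
    [0.28,0,0,0,0,0,0],
    [0.3,0,0,0,0,0,0],
    [0.35,0,0,0,0,0,0],
    [0.42,0,0,0,0,0,0],
    [0.5,0,0,0,0,0,0],
    [0.6,0,0,0,0,0,0],
    [0.75,0,0,0,0,0,0],
    [0.9,0,0,0,0,0,0],
    [1,0,0,0,0,0,0],
  ],
)

```text
time: 20.55
position: [0.5086, 0.4103, 0.305]
tcp_rot: [[-0.924, 0.382, -0.002], [0.382, 0.924, -0.001], [0.001, -0.002, -1.0]]
contact_force: [0.3, 0.1, 0.1]
gripper_width: 0.989
```

Call:
move_arm(
  increments=[
    [1,0,0,0,0,0,0],
    [1,0,0,0,0,0,0],
    [1,0,0,0,0,0,0],
  ],
)

```text
time: 20.8
position: [0.5086, 0.4102, 0.305]
tcp_rot: [[-0.924, 0.382, -0.002], [0.382, 0.924, -0.001], [0.001, -0.002, -1.0]]
contact_force: [-0.1, 0.4, -0.1]
gripper_width: 0.998
```

```bash
python3 bar.py s16 .080; python3 -c "
from h import *
snap('wrist','w4')"
```

```text
t 20.8 rad(out) -0.09 tan(ccw) -0.41 z -0.1 tq [ 0.01 -0.06  0.01]
psi 157.52 th 202.85 r 0.1407 z 0.305
[0, -0.0088, -0.0086, 0.0, 0, 0, -0.0056]
t 20.85 rad(out) -0.41 tan(ccw) 0.09 z -0.14 tq [ 0.01 -0.02  0.01]
bar [0.0075 0.2394] 30
shank [0.0026 0.0118 0.2358] 8
```

View pics/w4.png

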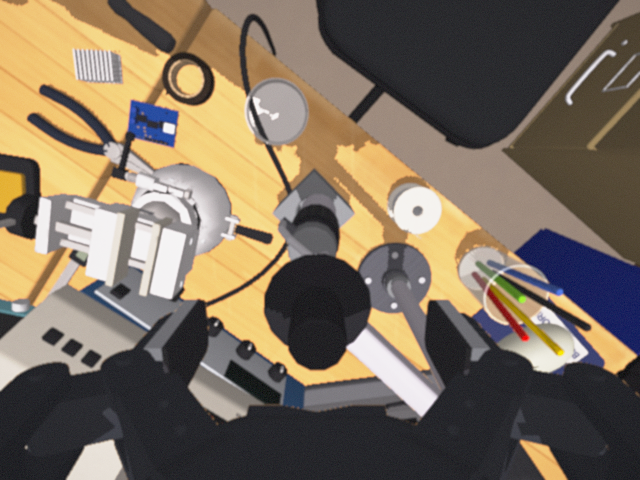

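View pics/s16z.png

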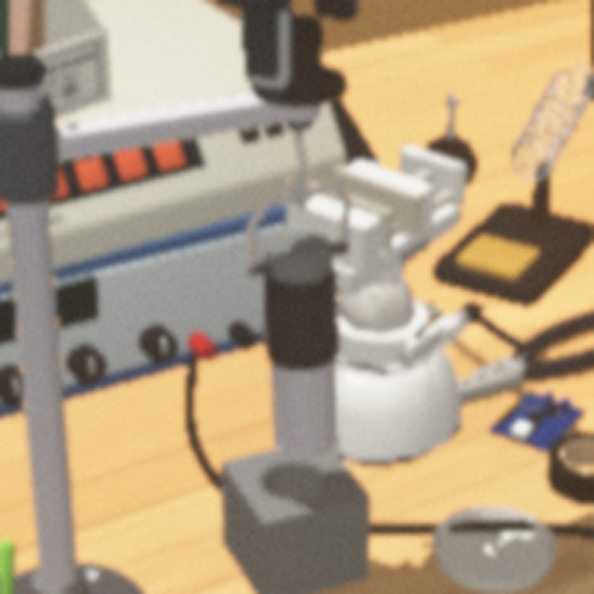

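Call:
move_arm(
  increments=[
    [1,0,0,-0.03,0,0,0],
    [1,0,0,-0.07,0,0,0],
    [1,0,0,-0.12,0,0,0],
    [1,0,0,-0.17,0,0,0],
    [1,0,0,-0.2,0,0,0],
    [1,0,0,-0.2,0,0,0],
  ],
)

```text
time: 21.4
position: [0.5089, 0.4105, 0.3461]
tcp_rot: [[-0.924, 0.382, -0.0], [0.382, 0.924, -0.0], [0.0, -0.0, -1.0]]
contact_force: [0.1, 0.3, -0.1]
gripper_width: 1.001
```

```bash
python3 -c "
from h import *
s=monitor.observe();print(s['position'],np.round(s['joints'],3),s['contact_force']);
inc([.42,.34,.36],157.5)
inc([.38,.30,.42],157.5)"
```

```text
[0.50893693 0.41051653 0.34606485] [ 0.679  0.65   0.926  1.848 -0.     1.071] [ 0.0922026   0.28739325 -0.12265386]
inc [0.2761, -0.4959, -0.0694] [-0.0002, -0.0001, 0.0001]
inc [0.3845, -0.7573, -0.3692] [-0.0002, -0.0001, 0.0001]
```

Call:
move_arm(
  increments=[
    [1,0,0,-0.05,0,0,0],
    [1,0,0,-0.1,0,0,0],
    [1,0.06,-0.1,-0.12,0,0,0],
    [1,0.12,-0.22,-0.16,0,0,0],
    [1,0.2,-0.36,-0.2,0,0,0],
    [1,0.28,-0.5,-0.26,0,0,0],
    [1,0.36,-0.7,-0.34,0,0,0],
    [1,0.38,-0.75,-0.37,0,0,0],
    [1,0.38,-0.75,-0.37,0,0,0],
  ],
)

```text
time: 22.15
position: [0.3793, 0.299, 0.4222]
tcp_rot: [[-0.924, 0.383, 0.002], [0.383, 0.924, 0.001], [-0.001, 0.002, -1.0]]
contact_force: [-0.2, -0.0, 0.0]
gripper_width: 1.002
```

```bash
python3 -c "
from h import *
s=monitor.observe();print(s['time'],s['position'],np.round(s['joints'],3),s['contact_force'])"; python3 bar.py s17 .080;  python3 bar.py s18 .080|grep bar; python3 -c "
from h import *
p,d,K,T=snap('top','t18')
a=np.load('pics/s17.npz')['p'].astype(int);b=np.load('pics/s18.npz')['p'].astype(int);print(abs(a-b)[180:330,220:330].mean(),abs(a-b)[400:,200:].mean())
for f in('scene0','s18'):
    z=np.load('pics/%s.npz'%f);C=cloud(z['d'],z['K'],z['T'])
    c=C[...,:2]-[.6401,.4625];r=np.hypot(c[...,0],c[...,1])
    m=(r>.05)&(r<.1)&(c[...,0]<0)&(C[...,2]>.26)&(C[...,2]<.31)&(abs(c[...,1])<.06)
    print(f,np.median(C[m][:,2]))
"
```

```text
22.15 [0.37934974 0.29902795 0.42223054] [ 0.668  0.245  0.499  1.821 -0.     1.06 ] [-0.22671828 -0.03621717  0.04289757]
t 22.15 rad(out) 0.21 tan(ccw) -0.09 z 0.04 tq [ 0.06  0.02 -0.02]
psi 157.51 th 212.64 r 0.3075 z 0.4222
[0, -0.0222, -0.0151, -0.0, 0, 0, -0.0056]
t 22.2 rad(out) -0.27 tan(ccw) -0.34 z -0.03 tq [0.02 0.   0.  ]
bar [0.0077 0.2393] 26
shank [0.0025 0.0108 0.2352] 8
bar [0.0076 0.2394] 30
1.8903232323232324 2.2385037878787877
scene0 0.29272731304025723
s18 0.2933944809988568
```

View pics/s18.png

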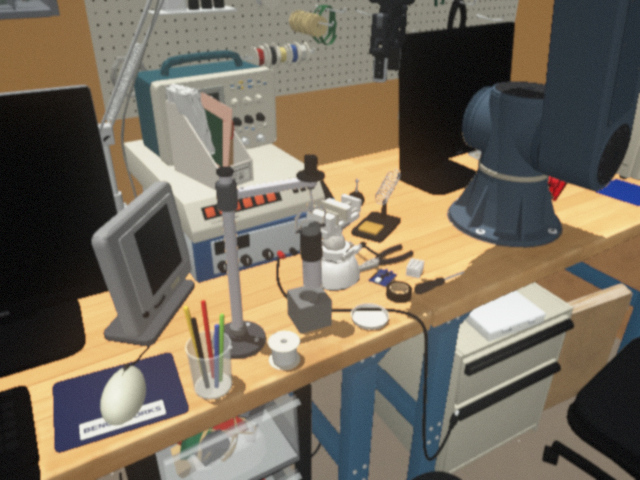

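View pics/s18z.png

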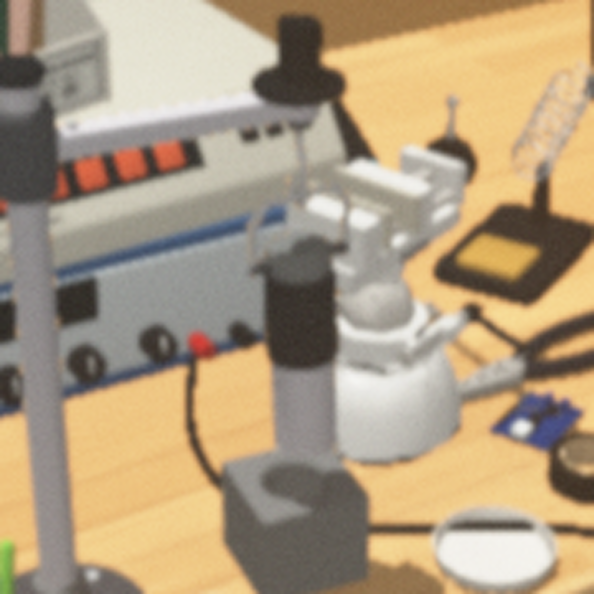

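Call:
move_arm(
  increments=[
    [1,0,0,0,0,0,0],
    [1,0,0,0,0,0,0],
    [1,0,0,0,0,0,0],
    [1,0,0,0,0,0,0],
    [1,0,0,0,0,0,0],
    [1,0,0,0,0,0,0],
    [1,0,0,0,0,0,0],
    [1,0,0,0,0,0,0],
    [1,0,0,0,0,0,0],
    [1,0,0,0,0,0,0],
  ],
)

```text
time: 23.13
position: [0.3812, 0.3009, 0.4194]
tcp_rot: [[-0.924, 0.382, -0.002], [0.382, 0.924, -0.001], [0.001, -0.002, -1.0]]
contact_force: [-0.4, 0.9, 0.2]
gripper_width: 0.999
```

```bash
python3 bar.py s19 .080|grep bar
python3 - <<'E'
from h import *
from scipy.optimize import least_squares
for f in ('s17','s18','s19'):
    z=np.load('pics/%s.npz'%f);C=cloud(z['d'],z['K'],z['T'])
    for lo,hi in ((.11,.13),(.16,.19)):
        m=(abs(C[...,0]-.51)<.035)&(abs(C[...,1]-.41)<.04)&(C[...,2]>lo)&(C[...,2]<hi);P=C[m]
        r=least_squares(lambda c:np.hypot(P[:,0]-c[0],P[:,1]-c[1])-.0185,[.51,.40],loss='soft_l1',f_scale=.002);print(f,lo,r.x.round(4))
print(job.hand_in())
E
```

```text
bar [0.0075 0.2395] 30
s17 0.11 [0.5081 0.4088]
s17 0.16 [0.5099 0.4083]
s18 0.11 [0.5082 0.409 ]
s18 0.16 [0.5101 0.4083]
s19 0.11 [0.508  0.4089]
s19 0.16 [0.5098 0.4084]
the job is handed in; nothing more can be done
None
```

I hung the driver on the hook, with the arm back at the top, and handed the job in at about 23 s.

**What I did:** I pulled the knob down about 97 mm beside the driver and swung the hook under the loop until I felt it. The side force went from about +0.5 N before contact to about -1.6 N, so roughly 2 N on the loop, which gave by about 3 mm. I backed the hook off about 5 mm, and the loop went back to where it had stood. I then lifted slowly, taking up about 3 N of weight. The driver rose straight out of the block, and I let go at the top.

**Last checks:**
- **Driver:** three pictures over about 1 s after the release put the loop and the driver's body in the same place to about 0.3 mm. The fit shows it hanging about 2° off vertical.
- **Balancer arm:** it stands within 1 mm of its starting height.
- **Robot:** it stands clear, with no contact force beyond noise.
- **Things nearby:** the dish, spool and tape roll look undisturbed in the last scene picture. I judged that by eye and did not measure it.

**What did not go as planned:**
- **Approach:** the pose I first chose above the knob was out of the arm's reach, so the tool briefly stopped tilted and low there. It showed no contact force.
- **Top stop:** I briefly pulled up against the balancer's stop with about 8 N and eased that off before opening the gripper.

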